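# Put the bangles back on the sprung stand and bolt its arm

## Task

Draw the bolt of the bangle stand and let its sprung arm swing open, then put every bangle from the felt tray back over the post, lying flat. Swing the arm back over the post against its spring and hold it there while you push the bolt fully home, so that the arm stays shut by itself. Leave the rest of the stall as it is.

Things in the scene. Friction and masses are not known exactly. Their poses are not given: they have to be found in the camera images.
- stand: the bangle stand, fixed: a wooden base 150 x 280 mm, 18 mm thick; on it, in a line along its own y axis: at y = +85 mm the hinge post, at y = 0 the bangle post, at y = -97 mm the keeper pillar. Origin: centre of the base's underside; z is up.
- post_top (a point): centre of the top of the bangle post: a bare metal post 42 mm in diameter with a rounded top, standing 92 mm out of the base (top 110 mm above the counter). It takes five bangles one on another, with 12 mm of post left. Bangles slide down it by their own weight.
- hinge (a point): on the upright hinge axis of the sprung arm, 120.5 mm above the counter. The hinge post and the coil spring round its pin rise to 164 mm. The torsion spring drives the arm open all the way: about 6 N at the knob when shut, 2 N when open; let go, the arm opens by itself in about a second.
- keeper_arm (a joint): angle (rad) of the sprung arm, a steel strap 18 mm wide, 168 mm long from the hinge axis, underside 118 mm above the counter, swinging level. 0: shut against its stop, pointing along the stand's -y across the post, 8 mm above it (a bangle cannot pass); it grows as the arm swings open towards the stand's -x, to the open stop at 1.45. Held by its bolt it reads about 0.01.
- bolt (a joint): travel (m) of the barrel bolt along the top of the sprung arm, outwards from the hinge: 0 drawn (towards the hinge), 0.022 fully home in the fork. It stays where it is left and takes about 2 N to move. It must be drawn for the arm to open or to shut, and enters the fork at about 0.006.
- fork (a point): middle of the fork on top of the keeper pillar, into which the bolt runs when the arm is shut: 13 mm wide for a 9 mm bolt, 16 mm long, its top 142 mm above the counter. This point: on the bolt's axis, 132 mm above the counter.
- bolt_knob (a point): middle of the bolt's upright round brass knob: 14 mm in diameter, 36 mm tall, from 136 to 172 mm above the counter. It is 125 mm from the hinge axis with the bolt drawn and 147 mm with it home, and moves with bolt and arm. It does not spin, so it turns with the arm; one hold on it can swing the arm and slide the bolt.
- tray: the felt-lined wooden sorting tray, 250 x 330 mm, fixed; felt 6 mm above the counter, rim 12 mm high and 10 mm wide. Origin: centre of its underside.
- bangle1_mid (a point): a turned wooden bangle, a plain ring 66 mm across outside, bore 48 mm, 16 mm high, about 30 g, lying flat at the start in the tray; all five are alike. This point: its centre, half-way up; z along its axis (None if this one is absent).
- bangle2_mid (a point): another such bangle: its centre (None if this one is absent).
- bangle3_mid (a point): another such bangle: its centre (None if this one is absent).
- bangle4_mid (a point): another such bangle: its centre (None if this one is absent).
- bangle5_mid (a point): another such bangle: its centre (None if this one is absent).
- bowl1_mid (a point): a six-sided green-tinted bowl with buttons, 110 mm across, 56 mm high; not part of the job. This point: its centre, 28 mm up.
- bowl2_mid (a point): another such bowl; not part of the job. This point: its centre, 28 mm up.
- jar_mid (a point): a jar, 60 mm across, 85 mm high; not part of the job. This point: its centre, 42 mm up.
- tape_mid (a point): a yellow tape-measure case, 52 mm across, 18 mm high; not part of the job. This point: its centre, 9 mm up.
- calculator_mid (a point): a black calculator, 120 x 75 x 14 mm; not part of the job. This point: its centre, 7 mm up.
- loupe_mid (a point): a small black loupe standing in the felt tray, 26 mm across, 24 mm high; not part of the job. This point: its centre, 12 mm up.

How it is judged:
By the outcome, as a careful person would: the job done as asked, in the order asked, and still so for the second after the job is handed in, with the robot touching nothing.
Of bangle1, bangle2, bangle3, bangle4, bangle5 only 3 to 5 are there at a start; the rules pass over those that are not, and their reading is None.
At some moment in a run one of bangle1, bangle2, bangle3, bangle4, bangle5 may be knocked a few centimetres aside while the robot is not near it.
Once in a run the grip may slacken for a moment while it holds something.
It also fails if it takes over 210 s, if anything falls off the work surface, if the arm or the gripper's body presses on something with over 40 N, if the wrist force passes 120 N, or if a joint passes its speed limit or range.

## Robot

A 6-joint arm with a two-finger parallel gripper is mounted at the origin on the work surface. World frame = base frame: x ahead of the robot, y to its left, z up, the work surface at z = 0. Lengths are in m, angles in rad, forces in N, time in s.
With the tool pointing down it reaches from about 0.375 to 0.9 m from the base axis. Payload 3.1 kg.
Tool frame: the origin (TCP) lies on the front face of the gripper's body, between the roots of the fingers; the fingertips stand 73 mm ahead of it and the grasp point (between the pads) lies bot.hold_point_z ahead of it (bot.hold_point_z is the distance from the TCP to the grasp point, in m); z points along the fingers, y is the line along which they close (so a half turn about z gives the same grasp; the last joint's range is limited). The gripper opens to 85 mm and grips with 20 to 120 N. Pads are 22 mm wide; open, the fingers measure 114 mm over their backs; the gripper's body (76 mm by 85 mm) begins 54 mm behind the grasp point. The pads swing forward as they close: fully open they stand 13 mm farther back than shut.
Start: joints at [-1.397, 0.527, 1.433, -0, 1.181, -0.178], TCP at [0.216, -0.586, 0.304] pointing down, gripper open.
Joint ranges: [-3.08, 3.08], [-0.75, 2.2], [0.22, 2.44], [-1.43, 4.57], [0, 2.65], [-2.85, 2.85]. Speed limits (rad/s): [2.79, 2.79, 3.14, 3.14, 3.14, 3.14].

## Interface

Orientations are given as a unit quaternion [x, y, z, w].
In Python, from station import get_state, vision, bot gives the robot as it stands.
- The arm moves only by the shell command python3 -m pendant 'ROWS' [FORCE]. ROWS is JSON, a list of rows, each an object of numbers: "dx", "dy", "dz": the shift along the world's x, y, z scaled (see below); "ax", "ay", "az": the turn, a rotation vector about the world's x, y, z scaled (see below); "fingers": the opening, from 0 (shut) to 1 (fully open). A call has 1 to 20 rows; each row shifts and turns the commanded pose from where the row before left it; what a row does not reach is not made up. The controller multiplies each number of a shift by 2 cm and each number of a turn by 10 degrees. A row lasts 1/8 s, in which the tool goes at most 62.5 mm and 10.7 degrees, less where a joint would pass 70% of its speed; a pose out of reach is approached as far as the arm can. A call with a number of a shift or a turn outside -1 to 1 is refused whole. A call with a gripper value outside its range is refused whole. The fingers move at their own pace and stop on an object; FORCE is the grip in N (left out, the last holds). Time passes only in rows, so rows that do not move let the fingers close. It gives the time, the measured TCP pose, the force, the opening and the grip force at its end, in the units of the state.
- get_state(): the state, without advancing time (a new reading comes with each control period).
- vision.read_camera(name): name is "scene" or "top" or "wrist"; returns a dict with "image" (420x560x3 uint8, red, green, blue), "depth" (420x560 float32, m along the optical axis (not along the pixel's ray), 0 where there is no reading), "camera_matrix" (3x3 intrinsics, pixels), "camera_from_world" (4x4, takes a point from world to camera coordinates). Camera axes: x right, y up, looking along -z (the intrinsics and any distortion apply to the point x, -y, -z); pixel columns grow to the right and rows downward; lengths in m; the calibration is good to about 2 mm. A picture is of the moment at which its call begins.
- bot.hand_in(): hands the job in; it is judged then, once.
Trained networks look in the newest picture that a camera, given by its name, has taken for a name from the list of things; names that differ only in an ending like _2 or _b are one class to them, and where a whole thing is asked for, a point or a joint stands for the part that bears it (a point fixed in the world has none). Each returns a list of dicts, best first, with "score" (0 to 1); they miss things now and then, are a little off and sometimes report something else, mostly with a low value. They report only what shows in the picture. A call takes as long as a camera call.
- vision.look_for(camera, label): "bbox" ([centre column, centre row, width, height] in pixels, round what is visible of it).
- vision.pinpoint(camera, label): "position" ([column, row] in pixels: a listed point, or the origin of a listed thing).
The state is a dict: "time": time; "qpos": joint angles; "joint_velocities": joint speeds; "tau": joint torques, N m; "tcp_pos": TCP position; "tcp_rot": TCP orientation; "ft_force": force on the tool from outside, world axes, zero at the start; "wrist_torque": the same for the moment, N m; "width": finger opening in m; "grip_force": force on a finger pad.
Only numpy, scipy, OpenCV 4.12 (cv2) and the standard library are available. Lean on these libraries where they do the work, as an engineer would, in place of code of your own. Each camera call takes 0.05 s, during which the arm holds its last target. There are 200 camera calls.

## Working session

There is one attempt and no reset: what is moved stays moved. The work goes in short steps, Python scripts to look and compute and a shell command to move; the robot and the scene stay as the last step left them, time stands still between calls to the robot, and variables do not carry over. Pictures are saved under pics/ and viewed, at most 14 in all, crops included, and the job is handed in when it is done.

```bash
ls; mkdir -p pics; cat > h.py <<'E'
import numpy as np, cv2
from station import get_state, vision, bot
def cam(n,save=None):
    c=vision.read_camera(n)
    if save: cv2.imwrite('pics/'+save,c['image'][:,:,::-1])
    return c
def ray(c,p):
    K=c['camera_matrix'];T=c['camera_from_world'];R=T[:3,:3];t=T[:3,3]
    v=np.linalg.solve(K,[p[0],p[1],1.]);v=np.array([v[0],-v[1],-v[2]])
    return -R.T@t, R.T@v
def atz(c,p,z):
    o,d=ray(c,p);return o+d*(z-o[2])/d[2]
def deproj(c,p):
    o,d=ray(c,p);return o+d*c['depth'][int(round(p[1])),int(round(p[0]))]
def proj(c,X):
    T=c['camera_from_world'];v=T[:3,:3]@np.array(X)+T[:3,3];q=c['camera_matrix']@[v[0],-v[1],-v[2]];return q[:2]/q[2]
def tri(c1,p1,c2,p2):
    o1,d1=ray(c1,p1);o2,d2=ray(c2,p2)
    s=np.linalg.lstsq(np.c_[d1,-d2],o2-o1,rcond=None)[0]
    a=o1+d1*s[0];b=o2+d2*s[1];return (a+b)/2,np.linalg.norm(a-b)
E
python3 - <<'E'
from h import *
np.set_printoptions(precision=3,suppress=True)
print(get_state(),bot.hold_point_z)
H={'stand':0,'post_top':.11,'hinge':.1205,'fork':.132,'bolt_knob':.154,'tray':0,'bangle1_mid':.014,'bowl1_mid':.028,'jar_mid':.042,'tape_mid':.009,'calculator_mid':.007,'loupe_mid':.018}
for n in ['top','scene']:
    c=cam(n,n+'0.png')
    print(n,c['camera_from_world'])
    for l,z in H.items():
        for r in vision.pinpoint(n,l)[:7]:
            print(l,round(r['score'],2),np.array(r['position']),atz(c,r['position'],z))
E
```

```text
pics
{'time': 0.0, 'qpos': array([-1.396,  0.529,  1.434, -0.   ,  1.181, -0.178]), 'joint_velocities': array([ 0.002, -0.   , -0.   ,  0.   , -0.003, -0.001]), 'tau': array([  0.   , -44.235, -17.802,  -0.   ,   0.008,   0.   ]), 'tcp_pos': array([ 0.216, -0.586,  0.303]), 'tcp_rot': array([ 0.984,  0.175,  0.   , -0.001]), 'ft_force': array([ 0.36 , -0.169, -0.853]), 'wrist_torque': array([ 0.016,  0.095, -0.055]), 'grip_force': 0.0, 'width': 0.0853631034503802} 0.0539
top [[ 0.029 -1.    -0.01  -0.004]
 [ 0.994  0.027  0.104 -0.567]
 [-0.104 -0.013  0.995 -1.203]
 [ 0.     0.     0.     1.   ]]
stand 0.74 [359.4 209.5] [ 0.567 -0.219  0.   ]
post_top 0.7 [368.6 203.7] [ 0.571 -0.225  0.11 ]
hinge 0.75 [335.3 211. ] [ 0.549 -0.136  0.121]
fork 0.78 [403.  205.2] [ 0.567 -0.309  0.132]
bolt_knob 0.44 [390.2 207.7] [ 0.558 -0.271  0.154]
tray 0.97 [216.6 194.2] [0.6   0.196 0.   ]
bowl1_mid 0.55 [281.6 138.6] [0.763 0.011 0.028]
jar_mid 0.88 [122.2 189.8] [0.6   0.457 0.042]
jar_mid 0.68 [436.8 284.4] [ 0.362 -0.426  0.042]
tape_mid 0.77 [437.3 284. ] [ 0.361 -0.439  0.009]
calculato
[... 409 characters left out ...]
[0.703 0.217 0.11 ]
hinge 0.92 [223.6 189.7] [ 0.551 -0.139  0.121]
hinge 0.69 [255.  283.8] [0.82  0.032 0.121]
fork 0.63 [158.1 182.4] [ 0.584 -0.313  0.132]
bolt_knob 0.64 [169.9 174.4] [ 0.567 -0.283  0.154]
bolt_knob 0.32 [354.5 281.7] [0.778 0.247 0.154]
tray 0.72 [342.2 264.1] [0.618 0.21  0.   ]
bowl1_mid 0.8 [250.8 286.5] [0.77  0.004 0.028]
bowl1_mid 0.49 [343.6 240.7] [0.56  0.201 0.028]
jar_mid 0.56 [439.6 271.3] [0.606 0.451 0.042]
jar_mid 0.54 [314.4 266.9] [0.678 0.144 0.042]
tape_mid 0.52 [156.7 155.8] [ 0.354 -0.448  0.009]
calculator_mid 0.9 [453.6 225.6] [0.401 0.493 0.007]
loupe_mid 0.63 [383.5 298.1] [0.707 0.326 0.018]
loupe_mid 0.62 [159.3 181.5] [ 0.473 -0.382  0.018]
```

View pics/top0.png

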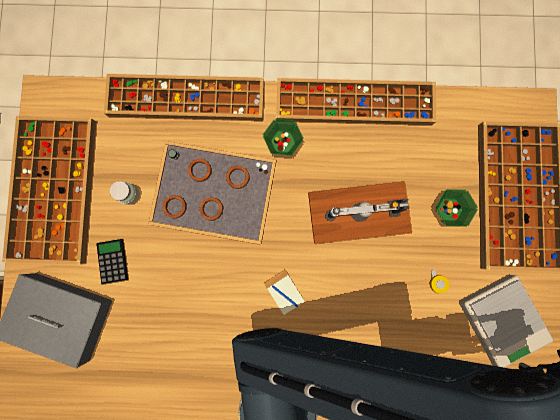

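View pics/scene0.png

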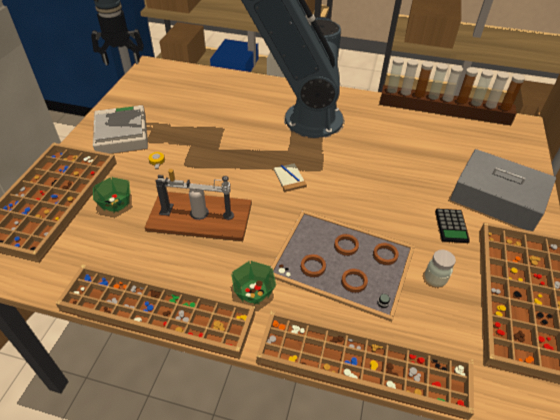

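```bash
python3 - <<'E'
from h import *
np.set_printoptions(precision=3,suppress=True)
c=cam('top')
for l in ['bangle1_mid','bangle2_mid']:
  for r in vision.look_for('top',l)+vision.pinpoint('top',l): print(r)
E
```

```text
{'bbox': [212.4, 209.8, 23.9, 25.5], 'score': 0.57}
{'position': [210.7, 208.2], 'score': 0.47}
```

The top view shows four bangles in the tray at about (201,170), (237,177), (175,206) and (212,209). The stand is at (360,210) with its post empty, and the loupe is in the tray's top-left corner at (173,154). The scene view agrees: knob at about (170,176), post at (197,200). I'll go above the stand for a closer look.

```bash
python3 -m pendant '[{"dx":0.8,"dy":0.9,"dz":0.2,"az":0.46},{"dx":0.8,"dy":0.9,"dz":0.2,"az":0.46},{"dx":0.8,"dy":0.9,"dz":0.2,"az":0.46},{"dx":0.8,"dy":0.9,"dz":0.2,"az":0.46},{"dx":0.8,"dy":0.9,"dz":0.2,"az":0.46},{"dx":0.8,"dy":0.9,"dz":0.2,"az":0.46},{"dx":0.8,"dy":0.9,"dz":0.2,"az":0.46},{"dx":0.8,"dy":0.9,"dz":0.2,"az":0.46},{"dx":0.8,"dy":0.9,"dz":0.2,"az":0.46},{"dx":0.8,"dy":0.9,"dz":0.2,"az":0.46},{"dx":0.8,"dy":0.9,"dz":0.2,"az":0.46},{"dx":0.8,"dy":0.9,"dz":0.2,"az":0.46},{"dx":0.8,"dy":0.9,"dz":0,"az":0.46},{"dx":0.8,"dy":0.9,"az":0.46},{"dx":0.8,"dy":0.9,"az":0.46},{"dx":0.8,"dy":0.9,"az":0.46},{"dx":0.8,"dy":0.9,"az":0.46},{},{}]' 30
cat > w.py <<'E'
from h import *
import sys
np.set_printoptions(precision=4,suppress=True)
def look(labels,H,save=None):
    c=cam('wrist',save); out={}
    for l in labels:
        for r in vision.pinpoint('wrist',l)[:5]:
            p=r['position'];print(l,round(r['score'],2),np.array(p),'atz',atz(c,p,H[l]),'depth',deproj(c,p))
    return c
H={'stand':0,'post_top':.11,'hinge':.1205,'fork':.132,'bolt_knob':.154,'tray':0,'bangle1_mid':.014,'loupe_mid':.018}
E
python3 - <<'E'
from w import *
c=look(['post_top','hinge','fork','bolt_knob','stand'],H,'w1.png')
print(c['camera_from_world'],get_state()['tcp_rot'])
E
```

```text
[[ 0.3458 -0.9383  0.0002 -0.625 ]
 [ 0.8918  0.3286 -0.3109  0.0414]
 [ 0.2917  0.1077  0.9504 -0.3801]
 [ 0.      0.      0.      1.    ]] [ 0.9845  0.1755 -0.     -0.    ]invalid input at $[0]: expected keys dx, dy, dz, ax, ay, az, fingers
```

View pics/w1.png

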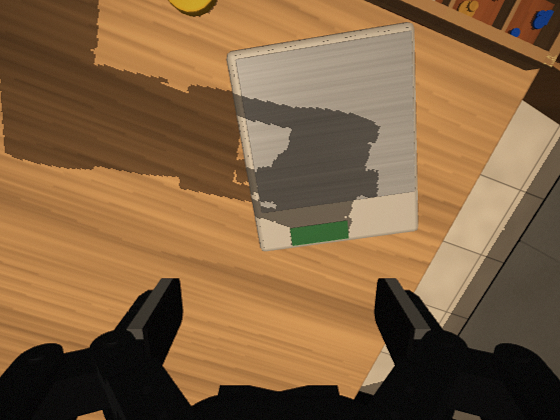

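The wrist view shows the register below the start pose; the move was refused because every row needs all its keys. I'll repeat it with full rows.

```bash
python3 -m pendant '[{"dx":0.8,"dy":0.9,"dz":0.2,"ax":0,"ay":0,"az":0.46,"fingers":1},{"dx":0.8,"dy":0.9,"dz":0.2,"ax":0,"ay":0,"az":0.46,"fingers":1},{"dx":0.8,"dy":0.9,"dz":0.2,"ax":0,"ay":0,"az":0.46,"fingers":1},{"dx":0.8,"dy":0.9,"dz":0.2,"ax":0,"ay":0,"az":0.46,"fingers":1},{"dx":0.8,"dy":0.9,"dz":0.2,"ax":0,"ay":0,"az":0.46,"fingers":1},{"dx":0.8,"dy":0.9,"dz":0.2,"ax":0,"ay":0,"az":0.46,"fingers":1},{"dx":0.8,"dy":0.9,"dz":0.2,"ax":0,"ay":0,"az":0.46,"fingers":1},{"dx":0.8,"dy":0.9,"dz":0.2,"ax":0,"ay":0,"az":0.46,"fingers":1},{"dx":0.8,"dy":0.9,"dz":0.2,"ax":0,"ay":0,"az":0.46,"fingers":1},{"dx":0.8,"dy":0.9,"dz":0.2,"ax":0,"ay":0,"az":0.46,"fingers":1},{"dx":0.8,"dy":0.9,"dz":0,"ax":0,"ay":0,"az":0.46,"fingers":1},{"dx":0.8,"dy":0.9,"dz":0,"ax":0,"ay":0,"az":0.46,"fingers":1},{"dx":0.8,"dy":0.9,"dz":0,"ax":0,"ay":0,"az":0.46,"fingers":1},{"dx":0.8,"dy":0.9,"dz":0,"ax":0,"ay":0,"az":0.46,"fingers":1},{"dx":0.8,"dy":0.9,"dz":0,"ax":0,"ay":0,"az":0.46,"fingers":1},{"dx":0.8,"dy":0.9,"dz":0,"ax":0,"ay":0,"az":0.46,"fingers":1},{"dx":0.8,"dy":0.9,"dz":0,"ax":0,"ay":0,"az":0.46,"fingers":1},{"dx":0,"dy":0,"dz":0,"ax":0,"ay":0,"az":0,"fingers":1},{"dx":0,"dy":0,"dz":0,"ax":0,"ay":0,"az":0,"fingers":1}]' 30
python3 - <<'E'
from w import *
c=look(['post_top','hinge','fork','bolt_knob','stand'],H,'w2.png')
print(get_state()['tcp_rot'],get_state()['qpos'])
E
```

```text
time: 4.22
tcp_pos: [0.4877, -0.2808, 0.3439]
tcp_rot: [0.654, 0.757, -0.0, -0.0]
ft_force: [-0.3, -0.2, 0.7]
width: 0.0852
grip_force: 0.0
post_top 0.63 [369.3 136.8] atz [ 0.5591 -0.2171  0.11  ] depth [ 0.5553 -0.2164  0.1236]
hinge 0.78 [382.5  28.2] atz [ 0.5474 -0.1343  0.1205] depth [ 0.5447 -0.1368  0.1314]
fork 0.97 [365.4 251. ] atz [ 0.573  -0.3166  0.132 ] depth [ 0.5714 -0.3147  0.1366]
bolt_knob 0.66 [373.8 221.9] atz [ 0.5663 -0.2811  0.154 ] depth [ 0.5605 -0.2761  0.1706]
stand 0.77 [346.4 132.7] atz [ 0.5611 -0.2219  0.    ] depth [ 0.5401 -0.217   0.1012]
[ 0.6538  0.7567 -0.     -0.    ] [-0.7213  0.3981  1.5433 -0.0001  1.2003 -0.8669]
```

View pics/w2.png

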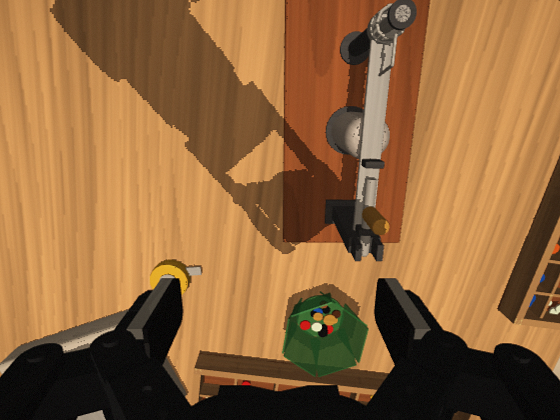

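The wrist view shows the arm shut: hinge at (398,15), post at (358,130), knob at (376,222), fork at (366,250). This agrees with the network's points. Next I go over the knob for a closer look.

```bash
python3 -m pendant '[{"dx":0.8,"dy":0,"dz":-0.6,"ax":0,"ay":0,"az":0,"fingers":1},{"dx":0.8,"dy":0,"dz":-0.6,"ax":0,"ay":0,"az":0,"fingers":1},{"dx":0.8,"dy":0,"dz":-0.6,"ax":0,"ay":0,"az":0,"fingers":1},{"dx":0.8,"dy":0,"dz":-0.6,"ax":0,"ay":0,"az":0,"fingers":1},{"dx":0.7,"dy":0,"dz":-0.6,"ax":0,"ay":0,"az":0,"fingers":1},{"dx":0,"dy":0,"dz":0,"ax":0,"ay":0,"az":0,"fingers":1},{"dx":0,"dy":0,"dz":0,"ax":0,"ay":0,"az":0,"fingers":1}]'
python3 - <<'E'
from w import *
c=look(['fork','bolt_knob','post_top'],H,'w3.png')
# knob top by depth
d=c['depth'];pts=[]
for v in range(0,420,2):
  for u in range(100,460,2):
    if d[v,u]>0.05:
      X=deproj(c,(u,v))
      if .166<X[2]<.178 and abs(X[0]-.567)<.03 and abs(X[1]+.281)<.03: pts.append(X)
pts=np.array(pts);print(len(pts));print(pts.min(0),pts.max(0),pts.mean(0)) if len(pts) else 0
E
```

```text
time: 5.4
tcp_pos: [0.5659, -0.2804, 0.2839]
tcp_rot: [0.653, 0.757, -0.0, -0.0]
ft_force: [-0.5, 0.7, -0.4]
width: 0.0853
grip_force: 0.0
fork 0.75 [277.4 268.4] atz [ 0.5695 -0.3148  0.132 ] depth [ 0.5692 -0.3124  0.1367]
bolt_knob 0.8 [279.6 234.8] atz [ 0.5658 -0.2798  0.154 ] depth [ 0.5646 -0.2727  0.1722]
post_top 0.73 [281.8 128.1] atz [ 0.5581 -0.2168  0.11  ] depth [ 0.5578 -0.2159  0.1241]
114
[ 0.5596 -0.2848  0.1661] [ 0.5729 -0.2718  0.1736] [ 0.566  -0.2777  0.1715]
```

View pics/w3.png

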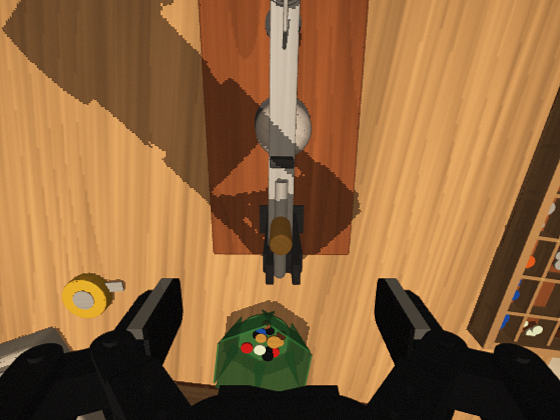

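The knob sits at (281,235), centred between the fingers, with the arm and post straight behind it. Its top is at z = 0.172 by depth. I'll go down and grip.

```bash
python3 -m pendant '[{"dx":0,"dy":0.1,"dz":-0.7,"ax":0,"ay":0,"az":0,"fingers":1},{"dx":0,"dy":0,"dz":-0.7,"ax":0,"ay":0,"az":0,"fingers":1},{"dx":0,"dy":0,"dz":-0.7,"ax":0,"ay":0,"az":0,"fingers":1},{"dx":0,"dy":0,"dz":-0.7,"ax":0,"ay":0,"az":0,"fingers":1},{"dx":0,"dy":0,"dz":-0.7,"ax":0,"ay":0,"az":0,"fingers":1},{"dx":0,"dy":0,"dz":0,"ax":0,"ay":0,"az":0,"fingers":0},{"dx":0,"dy":0,"dz":0,"ax":0,"ay":0,"az":0,"fingers":0},{"dx":0,"dy":0,"dz":0,"ax":0,"ay":0,"az":0,"fingers":0},{"dx":0,"dy":0,"dz":0,"ax":0,"ay":0,"az":0,"fingers":0},{"dx":0,"dy":0,"dz":0,"ax":0,"ay":0,"az":0,"fingers":0},{"dx":0,"dy":0,"dz":0,"ax":0,"ay":0,"az":0,"fingers":0},{"dx":0,"dy":0,"dz":0,"ax":0,"ay":0,"az":0,"fingers":0},{"dx":0,"dy":0,"dz":0,"ax":0,"ay":0,"az":0,"fingers":0}]' 40
```

```text
time: 7.22
tcp_pos: [0.5668, -0.2786, 0.2147]
tcp_rot: [0.653, 0.757, 0.0, 0.001]
ft_force: [3.8, 2.1, 4.4]
width: 0.013
grip_force: 39.2
```

```bash
python3 -m pendant '[{"dx":-0.04,"dy":0.29,"dz":0,"ax":0,"ay":0,"az":0,"fingers":0},{"dx":-0.04,"dy":0.29,"dz":0,"ax":0,"ay":0,"az":0,"fingers":0},{"dx":-0.04,"dy":0.29,"dz":0,"ax":0,"ay":0,"az":0,"fingers":0},{"dx":-0.04,"dy":0.29,"dz":0,"ax":0,"ay":0,"az":0,"fingers":0},{"dx":0,"dy":0,"dz":0,"ax":0,"ay":0,"az":0,"fingers":0},{"dx":0,"dy":0,"dz":0,"ax":0,"ay":0,"az":0,"fingers":0}]'
```

```text
time: 7.98
tcp_pos: [0.5611, -0.2574, 0.2145]
tcp_rot: [0.653, 0.757, -0.003, 0.0]
ft_force: [-3.9, -6.6, 6.5]
width: 0.0125
grip_force: 39.7
```

```bash
python3 -m pendant '[{"dx":0,"dy":0,"dz":0,"ax":0,"ay":0,"az":0,"fingers":0.4},{"dx":0,"dy":0,"dz":0.2,"ax":0,"ay":0,"az":0,"fingers":0.4},{"dx":0,"dy":0,"dz":1,"ax":0,"ay":0,"az":0,"fingers":0.4},{"dx":0,"dy":0,"dz":1,"ax":0,"ay":0,"az":0,"fingers":0.4},{"dx":0,"dy":0,"dz":1,"ax":0,"ay":0,"az":0,"fingers":0.4},{"dx":0,"dy":0,"dz":1,"ax":0,"ay":0,"az":0,"fingers":1},{"dx":0,"dy":0,"dz":1,"ax":0,"ay":0,"az":0,"fingers":1},{"dx":0,"dy":0.5,"dz":1,"ax":0,"ay":0,"az":0,"fingers":1},{"dx":0,"dy":0.5,"dz":1,"ax":0,"ay":0,"az":0,"fingers":1},{"dx":0,"dy":0,"dz":0,"ax":0,"ay":0,"az":0,"fingers":1},{"dx":0,"dy":0,"dz":0,"ax":0,"ay":0,"az":0,"fingers":1}]'
python3 - <<'E'
from w import *
c=look(['post_top','hinge','fork','bolt_knob'],H,'w4.png')
n='top';t=cam(n,'top1.png')
for l in ['bangle1_mid','bolt_knob']:
  for r in vision.pinpoint(n,l): print(l,r,atz(t,r['position'],H[l]))
E
```

```text
time: 9.35
tcp_pos: [0.5622, -0.2349, 0.3566]
tcp_rot: [0.653, 0.757, -0.0, -0.001]
ft_force: [0.0, 0.6, -0.5]
width: 0.0851
grip_force: 0.0
post_top 0.58 [279.5 173.1] atz [ 0.5596 -0.217   0.11  ] depth [ 0.5596 -0.2166  0.1119]
hinge 0.86 [279.6  76. ] atz [ 0.5471 -0.1328  0.1205] depth [ 0.5474 -0.1362  0.1651]
fork 0.82 [277.5 276.8] atz [ 0.5722 -0.315   0.132 ] depth [ 0.5728 -0.3192  0.1242]
fork 0.45 [281.5  74.3] atz [ 0.5485 -0.1322  0.132 ] depth [ 0.5486 -0.1348  0.1647]
bolt_knob 0.61 [122.4 111.9] atz [ 0.4302 -0.1789  0.154 ] depth [ 0.4373 -0.1775  0.1702]
bolt_knob {'position': [344.9, 256.9], 'score': 0.39} [ 0.4302 -0.1578  0.154 ]
bolt_knob {'position': [358.4, 210.9], 'score': 0.22} [ 0.5472 -0.1905  0.154 ]
```

View pics/w4.png

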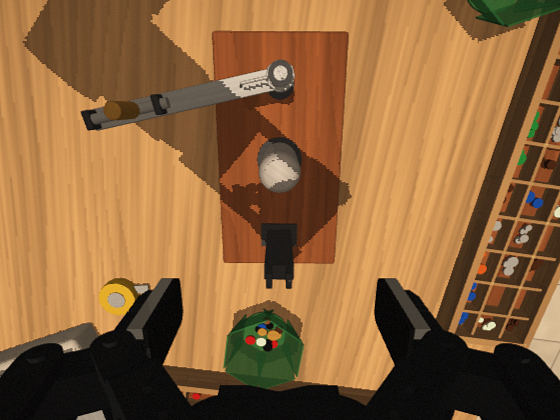

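The arm is open, with the knob at about (120,108), and the post is free at (279,172). Now to the tray.

```bash
python3 -m pendant '[{"dx":0.1,"dy":1,"dz":0.2,"ax":0,"ay":0,"az":0,"fingers":1},{"dx":0.1,"dy":1,"dz":0.2,"ax":0,"ay":0,"az":0,"fingers":1},{"dx":0.1,"dy":1,"dz":0.2,"ax":0,"ay":0,"az":0,"fingers":1},{"dx":0.1,"dy":1,"dz":0.2,"ax":0,"ay":0,"az":0,"fingers":1},{"dx":0.1,"dy":1,"dz":0.2,"ax":0,"ay":0,"az":0,"fingers":1},{"dx":0.1,"dy":1,"dz":0,"ax":0,"ay":0,"az":0,"fingers":1},{"dx":0.1,"dy":1,"dz":0,"ax":0,"ay":0,"az":0,"fingers":1},{"dx":0.1,"dy":1,"dz":0,"ax":0,"ay":0,"az":0,"fingers":1},{"dx":0.1,"dy":1,"dz":0,"ax":0,"ay":0,"az":0,"fingers":1},{"dx":0.1,"dy":1,"dz":0,"ax":0,"ay":0,"az":0,"fingers":1},{"dx":0.1,"dy":1,"dz":0,"ax":0,"ay":0,"az":0,"fingers":1},{"dx":0.1,"dy":1,"dz":0,"ax":0,"ay":0,"az":0,"fingers":1},{"dx":0.1,"dy":1,"dz":0,"ax":0,"ay":0,"az":0,"fingers":1},{"dx":0.1,"dy":1,"dz":0,"ax":0,"ay":0,"az":0,"fingers":1},{"dx":0.1,"dy":1,"dz":0,"ax":0,"ay":0,"az":0,"fingers":1},{"dx":0.1,"dy":1,"dz":0,"ax":0,"ay":0,"az":0,"fingers":1},{"dx":0.1,"dy":1,"dz":0,"ax":0,"ay":0,"az":0,"fingers":1},{"dx":0.1,"dy":1,"dz":0,"ax":0,"ay":0,"az":0,"fingers":1},{"dx":0.1,"dy":1,"dz":0,"ax":0,"ay":0,"az":0,"fingers":1},{"dx":0.1,"dy":1,"dz":0,"ax":0,"ay":0,"az":0,"fingers":1}]'
python3 - <<'E'
from w import *
c=look(['bangle1_mid','loupe_mid','tray'],H,'w5.png')
E
```

```text
time: 12.25
tcp_pos: [0.6029, 0.1661, 0.3779]
tcp_rot: [0.653, 0.757, -0.0, 0.0]
ft_force: [0.1, 0.0, -0.0]
width: 0.0855
grip_force: 0.0
loupe_mid 0.94 [389.4  44.4] atz [0.7081 0.3291 0.018 ] depth [0.7044 0.3265 0.0316]
tray 0.93 [286.5 138.6] atz [0.6076 0.2047 0.    ] depth [0.6074 0.2052 0.0059]
```

View pics/w5.png

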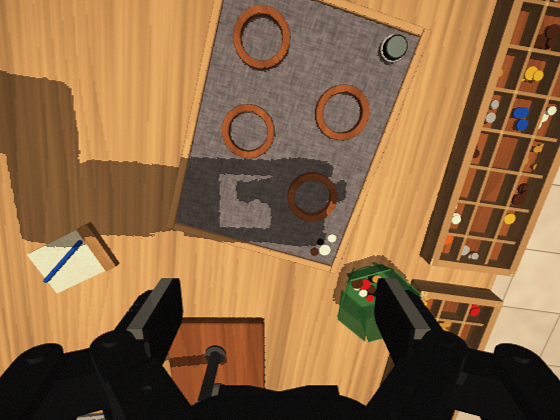

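Four bangles lie at (262,37), (342,112), (248,131) and (312,197), with the loupe at (395,46) and buttons near (326,245). The network misses bangles here, so I'll locate them by depth.

```bash
cat > bang.py <<'E'
from h import *
from scipy.optimize import least_squares
def bangles(c,zlo=.015,zhi=.03,box=((.45,.75),(.02,.38))):
    K=c['camera_matrix'];T=c['camera_from_world'];R=T[:3,:3]
    v,u=np.indices(c['depth'].shape)
    P=np.linalg.inv(K)@np.stack([u.ravel(),v.ravel(),np.ones(u.size)])
    P=np.diag([1,-1,-1])@P*c['depth'].ravel()
    W=(R.T@(P-T[:3,3:])).T.reshape(*u.shape,3)
    hsv=cv2.cvtColor(c['image'],cv2.COLOR_RGB2HSV)
    m=(c['depth']>.05)&(W[...,2]>zlo)&(W[...,2]<zhi)&(hsv[...,1]>90)&((hsv[...,0]<22))
    for a in (0,1): m&=(W[...,a]>box[a][0])&(W[...,a]<box[a][1])
    n,L,s,_=cv2.connectedComponentsWithStats(m.astype(np.uint8))
    out=[]
    for i in range(1,n):
        q=W[L==i]
        if s[i,4]<60: continue
        f=least_squares(lambda p:np.abs(np.hypot(q[:,0]-p[0],q[:,1]-p[1])-.0285)-.004,np.r_[(q[:,:2].min(0)+q[:,:2].max(0))/2],loss='soft_l1',f_scale=.002)
        sp=np.ptp(q[:,:2],axis=0)
        if min(sp)>.045 and max(sp)<.085: out.append((f.x,np.percentile(q[:,2],80),sp,s[i,4]))
    return out
E
python3 - <<'E'
from bang import *
np.set_printoptions(precision=4,suppress=True)
for n in ['wrist','top']:
    print(n)
    for b in bangles(cam(n)): print(*b)
E
```

```text
wrist
[0.5608 0.3142] 0.02280695960801627 [0.0656 0.0655] 1438
[0.6693 0.2471] 0.022901425300258765 [0.065  0.0649] 1170
[0.5581 0.2082] 0.022780404021224915 [0.0647 0.0651] 1095
[0.6519 0.1364] 0.022794245876208416 [0.0655 0.0652] 978
top
[0.6495 0.1362] 0.02340363387644284 [0.0638 0.0648] 204
```

```bash
python3 -m pendant '[{"dx":0.22,"dy":-0.135,"dz":-0.95,"ax":0,"ay":0,"az":0,"fingers":1},{"dx":0.22,"dy":-0.135,"dz":-0.95,"ax":0,"ay":0,"az":0,"fingers":1},{"dx":0.22,"dy":-0.135,"dz":-0.95,"ax":0,"ay":0,"az":0,"fingers":1},{"dx":0.22,"dy":-0.135,"dz":-0.95,"ax":0,"ay":0,"az":0,"fingers":1},{"dx":0.22,"dy":-0.135,"dz":-0.95,"ax":0,"ay":0,"az":0,"fingers":1},{"dx":0.22,"dy":-0.135,"dz":-0.95,"ax":0,"ay":0,"az":0,"fingers":1},{"dx":0.22,"dy":-0.135,"dz":-0.95,"ax":0,"ay":0,"az":0,"fingers":1},{"dx":0.22,"dy":-0.135,"dz":-0.95,"ax":0,"ay":0,"az":0,"fingers":1},{"dx":0.22,"dy":-0.135,"dz":-0.95,"ax":0,"ay":0,"az":0,"fingers":0.9},{"dx":0.22,"dy":-0.135,"dz":-0.95,"ax":0,"ay":0,"az":0,"fingers":0.9},{"dx":0.22,"dy":-0.135,"dz":-0.95,"ax":0,"ay":0,"az":0,"fingers":0.9},{"dx":0,"dy":0,"dz":0,"ax":0,"ay":0,"az":0,"fingers":0.9}]'
python3 - <<'E'
from bang import *
np.set_printoptions(precision=4,suppress=True)
c=cam('wrist','w6.png')
for b in bangles(c): print(*b)
E
```

```text
time: 14.05
tcp_pos: [0.6505, 0.1347, 0.1667]
tcp_rot: [0.654, 0.757, -0.001, -0.001]
ft_force: [-1.5, 0.2, 0.2]
width: 0.0768
grip_force: 0.0
[0.6687 0.2475] 0.022735179942831595 [0.0651 0.062 ] 4971
[0.558 0.208] 0.022601006375198525 [0.0658 0.0654] 5141
[0.6518 0.1363] 0.0226373178330759 [0.0655 0.0652] 3556
```

View pics/w6.png

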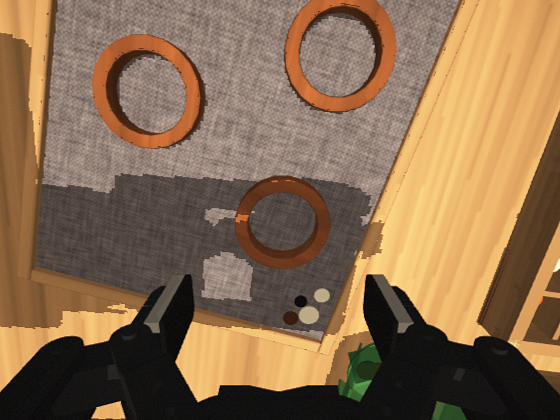

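The bangle lies at (283,222), centred between the fingers, and the rim is clear on the right. Depth agrees with the estimate, so I'll grasp it.

```bash
python3 -m pendant '[{"dx":0.05,"dy":0.08,"dz":-0.9,"ax":0,"ay":0,"az":0,"fingers":0.9},{"dx":0,"dy":0,"dz":-0.9,"ax":0,"ay":0,"az":0,"fingers":0.9},{"dx":0,"dy":0,"dz":-0.9,"ax":0,"ay":0,"az":0,"fingers":0.9},{"dx":0,"dy":0,"dz":-0.9,"ax":0,"ay":0,"az":0,"fingers":0.9},{"dx":0,"dy":0,"dz":-0.9,"ax":0,"ay":0,"az":0,"fingers":0.9},{"dx":0,"dy":0,"dz":0,"ax":0,"ay":0,"az":0,"fingers":0.9},{"dx":0,"dy":0,"dz":0,"ax":0,"ay":0,"az":0,"fingers":0.5},{"dx":0,"dy":0,"dz":0,"ax":0,"ay":0,"az":0,"fingers":0.5},{"dx":0,"dy":0,"dz":0,"ax":0,"ay":0,"az":0,"fingers":0.5},{"dx":0,"dy":0,"dz":0,"ax":0,"ay":0,"az":0,"fingers":0.5}]' 30
```

```text
time: 15.35
tcp_pos: [0.6523, 0.1366, 0.0793]
tcp_rot: [0.653, 0.757, 0.0, 0.0]
ft_force: [0.3, 0.6, -0.3]
width: 0.0642
grip_force: 33.1
```

```bash
python3 -m pendant '[{"dx":0,"dy":0,"dz":0.9,"ax":0,"ay":0,"az":0,"fingers":0.5},{"dx":0,"dy":0,"dz":1,"ax":0,"ay":0,"az":0,"fingers":0.5},{"dx":-0.26,"dy":-0.98,"dz":1,"ax":0,"ay":0,"az":0,"fingers":0.5},{"dx":-0.26,"dy":-0.98,"dz":1,"ax":0,"ay":0,"az":0,"fingers":0.5},{"dx":-0.26,"dy":-0.98,"dz":1,"ax":0,"ay":0,"az":0,"fingers":0.5},{"dx":-0.26,"dy":-0.98,"dz":1,"ax":0,"ay":0,"az":0,"fingers":0.5},{"dx":-0.26,"dy":-0.98,"dz":1,"ax":0,"ay":0,"az":0,"fingers":0.5},{"dx":-0.26,"dy":-0.98,"dz":1,"ax":0,"ay":0,"az":0,"fingers":0.5},{"dx":-0.26,"dy":-0.98,"dz":1,"ax":0,"ay":0,"az":0,"fingers":0.5},{"dx":-0.26,"dy":-0.98,"dz":0.6,"ax":0,"ay":0,"az":0,"fingers":0.5},{"dx":-0.26,"dy":-0.98,"dz":0,"ax":0,"ay":0,"az":0,"fingers":0.5},{"dx":-0.26,"dy":-0.98,"dz":0,"ax":0,"ay":0,"az":0,"fingers":0.5},{"dx":-0.26,"dy":-0.98,"dz":0,"ax":0,"ay":0,"az":0,"fingers":0.5},{"dx":-0.26,"dy":-0.98,"dz":0,"ax":0,"ay":0,"az":0,"fingers":0.5},{"dx":-0.26,"dy":-0.98,"dz":0,"ax":0,"ay":0,"az":0,"fingers":0.5},{"dx":-0.26,"dy":-0.98,"dz":0,"ax":0,"ay":0,"az":0,"fingers":0.5},{"dx":-0.26,"dy":-0.98,"dz":0,"ax":0,"ay":0,"az":0,"fingers":0.5},{"dx":-0.26,"dy":-0.98,"dz":0,"ax":0,"ay":0,"az":0,"fingers":0.5},{"dx":-0.26,"dy":-0.98,"dz":0,"ax":0,"ay":0,"az":0,"fingers":0.5},{"dx":-0.26,"dy":-0.98,"dz":0,"ax":0,"ay":0,"az":0,"fingers":0.5}]'
python3 -m pendant '[{"dx":0,"dy":0,"dz":0,"ax":0,"ay":0,"az":0,"fingers":0.5},{"dx":0,"dy":0,"dz":0,"ax":0,"ay":0,"az":0,"fingers":0.5}]'
python3 - <<'E'
from bang import *
np.set_printoptions(precision=4,suppress=True)
c=cam('wrist','w7.png')
for b in bangles(c,.15,.23,((.5,.62),(-.3,-.1))): print(*b)
for l in ['post_top','hinge']:
  for r in vision.pinpoint('wrist',l): print(l,r,atz(c,r['position'],.11),deproj(c,r['position']))
E
```

```text
time: 17.85
tcp_pos: [0.5582, -0.2175, 0.2689]
tcp_rot: [0.653, 0.757, 0.0, 0.0]
ft_force: [-0.3, -0.2, -1.0]
width: 0.0642
grip_force: 33.3
time: 18.1
tcp_pos: [0.5585, -0.2159, 0.2688]
tcp_rot: [0.653, 0.757, 0.0, -0.0]
ft_force: [0.2, -0.4, 1.2]
width: 0.0642
grip_force: 33.3
[ 0.5578 -0.2161] 0.21223761862990623 [0.0843 0.0658] 10698
post_top {'position': [276.7, 222.0], 'score': 0.9} [ 0.5567 -0.217   0.11  ] [ 0.5523 -0.1845  0.2031]
hinge {'position': [282.6, 100.1], 'score': 0.83} [ 0.5484 -0.1338  0.11  ] [ 0.5478 -0.1346  0.1646]
```

View pics/w7.png

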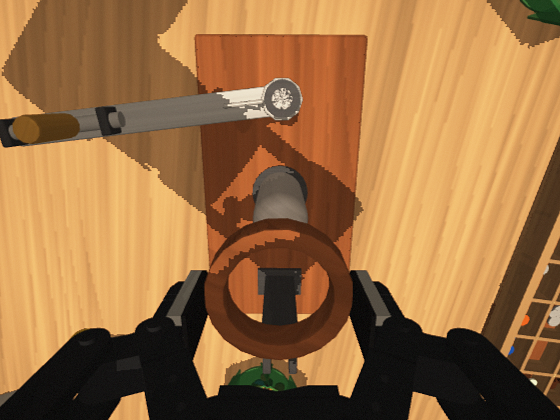

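The bangle is held level at (279,287), with the post behind it at (279,190) in the line of sight. I'll lower it over the post and look at the force before releasing.

```bash
python3 -m pendant '[{"dx":0.05,"dy":-0.05,"dz":-0.9,"ax":0,"ay":0,"az":0,"fingers":0.5},{"dx":0,"dy":0,"dz":-0.9,"ax":0,"ay":0,"az":0,"fingers":0.5},{"dx":0,"dy":0,"dz":-0.9,"ax":0,"ay":0,"az":0,"fingers":0.5},{"dx":0,"dy":0,"dz":-0.8,"ax":0,"ay":0,"az":0,"fingers":0.5},{"dx":0,"dy":0,"dz":-0.6,"ax":0,"ay":0,"az":0,"fingers":0.5},{"dx":0,"dy":0,"dz":-0.4,"ax":0,"ay":0,"az":0,"fingers":0.5},{"dx":0,"dy":0,"dz":-0.4,"ax":0,"ay":0,"az":0,"fingers":0.5},{"dx":0,"dy":0,"dz":0,"ax":0,"ay":0,"az":0,"fingers":0.5},{"dx":0,"dy":0,"dz":0,"ax":0,"ay":0,"az":0,"fingers":0.5}]'
```

```text
time: 19.38
tcp_pos: [0.5598, -0.2173, 0.1713]
tcp_rot: [0.653, 0.757, 0.0, 0.0]
ft_force: [0.2, 1.1, -0.6]
width: 0.0641
grip_force: 34.3
```

```bash
python3 -m pendant '[{"dx":0,"dy":0,"dz":0,"ax":0,"ay":0,"az":0,"fingers":0.95},{"dx":0,"dy":0,"dz":0,"ax":0,"ay":0,"az":0,"fingers":0.95},{"dx":0,"dy":0,"dz":0,"ax":0,"ay":0,"az":0,"fingers":0.95},{"dx":0,"dy":0,"dz":0,"ax":0,"ay":0,"az":0,"fingers":0.95},{"dx":0,"dy":0,"dz":1,"ax":0,"ay":0,"az":0,"fingers":0.95},{"dx":0,"dy":0,"dz":1,"ax":0,"ay":0,"az":0,"fingers":0.95},{"dx":0,"dy":0,"dz":1,"ax":0,"ay":0,"az":0,"fingers":0.95},{"dx":0,"dy":0,"dz":1,"ax":0,"ay":0,"az":0,"fingers":0.95},{"dx":0,"dy":0,"dz":1,"ax":0,"ay":0,"az":0,"fingers":0.95},{"dx":0,"dy":0,"dz":1,"ax":0,"ay":0,"az":0,"fingers":0.95}]'
cat > chk.py <<'E'
from bang import *
np.set_printoptions(precision=4,suppress=True)
print(get_state()['tcp_pos'])
c=cam('wrist','chk%d.png'%(get_state()['time']*100))
print('stack',[(b[0],b[1],b[2]) for b in bangles(c,.025,.115,((.51,.61),(-.27,-.165)))])
t=cam('top')
print('tray',[b[0] for b in bangles(t,.012)])
E
python3 chk.py; ls pics
```

```text
time: 20.62
tcp_pos: [0.5594, -0.2171, 0.2915]
tcp_rot: [0.653, 0.757, -0.0, -0.0]
ft_force: [-0.0, -1.3, 0.1]
width: 0.0814
grip_force: 0.0
[ 0.5594 -0.2171  0.2915]
stack [(array([ 0.5595, -0.2184]), np.float64(0.03472288857121052), array([0.0651, 0.0539]))]
tray [array([0.6679, 0.2468]), array([0.5594, 0.3146]), array([0.5563, 0.2086])]
chk2062.png
scene0.png
top0.png
top1.png
w1.png
w2.png
w3.png
w4.png
w5.png
w6.png
w7.png
```

```bash
python3 -m pendant '[{"dx":0.23,"dy":0.98,"dz":0,"ax":0,"ay":0,"az":0,"fingers":0.9},{"dx":0.23,"dy":0.98,"dz":0,"ax":0,"ay":0,"az":0,"fingers":0.9},{"dx":0.23,"dy":0.98,"dz":0,"ax":0,"ay":0,"az":0,"fingers":0.9},{"dx":0.23,"dy":0.98,"dz":0,"ax":0,"ay":0,"az":0,"fingers":0.9},{"dx":0.23,"dy":0.98,"dz":0,"ax":0,"ay":0,"az":0,"fingers":0.9},{"dx":0.23,"dy":0.98,"dz":0,"ax":0,"ay":0,"az":0,"fingers":0.9},{"dx":0.23,"dy":0.98,"dz":0,"ax":0,"ay":0,"az":0,"fingers":0.9},{"dx":0.23,"dy":0.98,"dz":0,"ax":0,"ay":0,"az":0,"fingers":0.9},{"dx":0.23,"dy":0.98,"dz":0,"ax":0,"ay":0,"az":0,"fingers":0.9},{"dx":0.23,"dy":0.98,"dz":0,"ax":0,"ay":0,"az":0,"fingers":0.9},{"dx":0.23,"dy":0.98,"dz":-0.5,"ax":0,"ay":0,"az":0,"fingers":0.9},{"dx":0.23,"dy":0.98,"dz":-0.5,"ax":0,"ay":0,"az":0,"fingers":0.9},{"dx":0.23,"dy":0.98,"dz":-0.5,"ax":0,"ay":0,"az":0,"fingers":0.9},{"dx":0.23,"dy":0.98,"dz":-0.5,"ax":0,"ay":0,"az":0,"fingers":0.9},{"dx":0.23,"dy":0.98,"dz":-0.5,"ax":0,"ay":0,"az":0,"fingers":0.9},{"dx":0.23,"dy":0.98,"dz":-0.5,"ax":0,"ay":0,"az":0,"fingers":0.9},{"dx":0.23,"dy":0.98,"dz":-0.5,"ax":0,"ay":0,"az":0,"fingers":0.9},{"dx":0.23,"dy":0.98,"dz":-0.5,"ax":0,"ay":0,"az":0,"fingers":0.9},{"dx":0.23,"dy":0.98,"dz":-0.5,"ax":0,"ay":0,"az":0,"fingers":0.9},{"dx":0.23,"dy":0.98,"dz":-0.5,"ax":0,"ay":0,"az":0,"fingers":0.9}]'
python3 -m pendant '[{"dx":0.22,"dy":0.9,"dz":-0.3,"ax":0,"ay":0,"az":0,"fingers":0.9},{"dx":0.22,"dy":0.9,"dz":-0.3,"ax":0,"ay":0,"az":0,"fingers":0.9},{"dx":0.22,"dy":0.9,"dz":-0.3,"ax":0,"ay":0,"az":0,"fingers":0.9},{"dx":0.22,"dy":0.9,"dz":-0.3,"ax":0,"ay":0,"az":0,"fingers":0.9},{"dx":0,"dy":0,"dz":0,"ax":0,"ay":0,"az":0,"fingers":0.9}]'
cat > see.py <<'E'
from bang import *
np.set_printoptions(precision=4,suppress=True)
c=cam('wrist');p=get_state()['tcp_pos'];print(p)
for b in bangles(c): print(*b,'units',(b[0]-p[:2])/.02)
E
python3 see.py
```

```text
time: 23.22
tcp_pos: [0.6519, 0.1762, 0.1902]
tcp_rot: [0.653, 0.757, 0.0, 0.0]
ft_force: [-0.2, -0.8, 0.9]
width: 0.0769
grip_force: 0.0
time: 23.85
tcp_pos: [0.669, 0.2484, 0.1662]
tcp_rot: [0.653, 0.758, -0.0, -0.0]
ft_force: [-0.2, 0.3, -0.3]
width: 0.0767
grip_force: 0.0
[0.669  0.2474 0.1665]
[0.561  0.3143] 0.022586542680565244 [0.0661 0.0652] 5211 units [-5.4014  3.3435]
[0.6692 0.2473] 0.022650363502384484 [0.0654 0.0651] 3538 units [ 0.0096 -0.0053]
[0.5579 0.2083] 0.022483172411129897 [0.0654 0.0658] 3669 units [-5.5538 -1.9566]
```

```bash
python3 -m pendant '[{"dx":0,"dy":0,"dz":-0.9,"ax":0,"ay":0,"az":0,"fingers":0.9},{"dx":0,"dy":0,"dz":-0.9,"ax":0,"ay":0,"az":0,"fingers":0.9},{"dx":0,"dy":0,"dz":-0.9,"ax":0,"ay":0,"az":0,"fingers":0.9},{"dx":0,"dy":0,"dz":-0.9,"ax":0,"ay":0,"az":0,"fingers":0.9},{"dx":0,"dy":0,"dz":-0.8,"ax":0,"ay":0,"az":0,"fingers":0.9},{"dx":0,"dy":0,"dz":0,"ax":0,"ay":0,"az":0,"fingers":0.5},{"dx":0,"dy":0,"dz":0,"ax":0,"ay":0,"az":0,"fingers":0.5},{"dx":0,"dy":0,"dz":0,"ax":0,"ay":0,"az":0,"fingers":0.5},{"dx":0,"dy":0,"dz":0,"ax":0,"ay":0,"az":0,"fingers":0.5},{"dx":0,"dy":0,"dz":0.8,"ax":0,"ay":0,"az":0,"fingers":0.5},{"dx":0,"dy":0,"dz":1,"ax":0,"ay":0,"az":0,"fingers":0.5},{"dx":0,"dy":0,"dz":1,"ax":0,"ay":0,"az":0,"fingers":0.5},{"dx":-0.24,"dy":-1,"dz":1,"ax":0,"ay":0,"az":0,"fingers":0.5},{"dx":-0.24,"dy":-1,"dz":1,"ax":0,"ay":0,"az":0,"fingers":0.5},{"dx":-0.24,"dy":-1,"dz":1,"ax":0,"ay":0,"az":0,"fingers":0.5},{"dx":-0.24,"dy":-1,"dz":1,"ax":0,"ay":0,"az":0,"fingers":0.5},{"dx":-0.24,"dy":-1,"dz":1,"ax":0,"ay":0,"az":0,"fingers":0.5},{"dx":-0.24,"dy":-1,"dz":1,"ax":0,"ay":0,"az":0,"fingers":0.5},{"dx":-0.24,"dy":-1,"dz":0.8,"ax":0,"ay":0,"az":0,"fingers":0.5}]'
```

```text
time: 26.28
tcp_pos: [0.6354, 0.1054, 0.2725]
tcp_rot: [0.653, 0.757, 0.0, 0.0]
ft_force: [0.2, -0.4, -0.1]
width: 0.0656
grip_force: 33.4
```

```bash
python3 -m pendant '[{"dx":-0.22,"dy":-0.95,"dz":0,"ax":0,"ay":0,"az":0,"fingers":0.5},{"dx":-0.22,"dy":-0.95,"dz":0,"ax":0,"ay":0,"az":0,"fingers":0.5},{"dx":-0.22,"dy":-0.95,"dz":0,"ax":0,"ay":0,"az":0,"fingers":0.5},{"dx":-0.22,"dy":-0.95,"dz":0,"ax":0,"ay":0,"az":0,"fingers":0.5},{"dx":-0.22,"dy":-0.95,"dz":0,"ax":0,"ay":0,"az":0,"fingers":0.5},{"dx":-0.22,"dy":-0.95,"dz":0,"ax":0,"ay":0,"az":0,"fingers":0.5},{"dx":-0.22,"dy":-0.95,"dz":0,"ax":0,"ay":0,"az":0,"fingers":0.5},{"dx":-0.22,"dy":-0.95,"dz":0,"ax":0,"ay":0,"az":0,"fingers":0.5},{"dx":-0.22,"dy":-0.95,"dz":0,"ax":0,"ay":0,"az":0,"fingers":0.5},{"dx":-0.22,"dy":-0.95,"dz":0,"ax":0,"ay":0,"az":0,"fingers":0.5},{"dx":-0.22,"dy":-0.95,"dz":0,"ax":0,"ay":0,"az":0,"fingers":0.5},{"dx":-0.22,"dy":-0.95,"dz":0,"ax":0,"ay":0,"az":0,"fingers":0.5},{"dx":-0.22,"dy":-0.95,"dz":0,"ax":0,"ay":0,"az":0,"fingers":0.5},{"dx":-0.22,"dy":-0.95,"dz":0,"ax":0,"ay":0,"az":0,"fingers":0.5},{"dx":-0.22,"dy":-0.95,"dz":0,"ax":0,"ay":0,"az":0,"fingers":0.5},{"dx":-0.22,"dy":-0.95,"dz":0,"ax":0,"ay":0,"az":0,"fingers":0.5},{"dx":-0.24,"dy":-0.95,"dz":0,"ax":0,"ay":0,"az":0,"fingers":0.5},{"dx":0,"dy":0,"dz":0,"ax":0,"ay":0,"az":0,"fingers":0.5}]'
cat > held.py <<'E'
from bang import *
np.set_printoptions(precision=4,suppress=True)
c=cam('wrist');p=get_state()['tcp_pos'];print(p)
for b in bangles(c,p[2]-.075,p[2]-.04,((p[0]-.06,p[0]+.06),(p[1]-.06,p[1]+.06))):
    print(*b,'centre-post units',(np.array([.5595,-.217])-b[0])/.02)
E
python3 held.py
```

```text
time: 28.52
tcp_pos: [0.5601, -0.2179, 0.2709]
tcp_rot: [0.654, 0.756, 0.0, 0.0]
ft_force: [0.4, -0.4, -0.3]
width: 0.0653
grip_force: 33.4
[ 0.5602 -0.2169  0.2708]
[ 0.5592 -0.2172] 0.21728516942879583 [0.0736 0.066 ] 11129 centre-post units [0.0163 0.009 ]
```

```bash
python3 -m pendant '[{"dx":0,"dy":0,"dz":-0.9,"ax":0,"ay":0,"az":0,"fingers":0.5},{"dx":0,"dy":0,"dz":-0.9,"ax":0,"ay":0,"az":0,"fingers":0.5},{"dx":0,"dy":0,"dz":-0.9,"ax":0,"ay":0,"az":0,"fingers":0.5},{"dx":0,"dy":0,"dz":-0.8,"ax":0,"ay":0,"az":0,"fingers":0.5},{"dx":0,"dy":0,"dz":-0.6,"ax":0,"ay":0,"az":0,"fingers":0.5},{"dx":0,"dy":0,"dz":-0.5,"ax":0,"ay":0,"az":0,"fingers":0.5},{"dx":0,"dy":0,"dz":-0.5,"ax":0,"ay":0,"az":0,"fingers":0.5},{"dx":0,"dy":0,"dz":0,"ax":0,"ay":0,"az":0,"fingers":0.5}]'
python3 -m pendant '[{"dx":0,"dy":0,"dz":0,"ax":0,"ay":0,"az":0,"fingers":0.95},{"dx":0,"dy":0,"dz":0,"ax":0,"ay":0,"az":0,"fingers":0.95},{"dx":0,"dy":0,"dz":0,"ax":0,"ay":0,"az":0,"fingers":0.95},{"dx":0,"dy":0,"dz":0,"ax":0,"ay":0,"az":0,"fingers":0.95},{"dx":0,"dy":0,"dz":1,"ax":0,"ay":0,"az":0,"fingers":0.95},{"dx":0,"dy":0,"dz":1,"ax":0,"ay":0,"az":0,"fingers":0.95},{"dx":0,"dy":0,"dz":1,"ax":0,"ay":0,"az":0,"fingers":0.95},{"dx":0,"dy":0,"dz":1,"ax":0,"ay":0,"az":0,"fingers":0.95},{"dx":0,"dy":0,"dz":1,"ax":0,"ay":0,"az":0,"fingers":0.95},{"dx":0,"dy":0,"dz":1,"ax":0,"ay":0,"az":0,"fingers":0.95}]'
python3 chk.py
```

```text
time: 29.58
tcp_pos: [0.56, -0.216, 0.1681]
tcp_rot: [0.653, 0.757, -0.0, -0.001]
ft_force: [0.6, -0.6, -1.0]
width: 0.0655
grip_force: 33.4
time: 30.82
tcp_pos: [0.5602, -0.2161, 0.2896]
tcp_rot: [0.653, 0.757, 0.0, -0.0]
ft_force: [0.0, -0.5, -0.0]
width: 0.0811
grip_force: 0.0
[ 0.5602 -0.2161  0.2896]
stack [(array([ 0.5612, -0.2179]), np.float64(0.0506493090873552), array([0.0679, 0.0554]))]
tray [array([0.5593, 0.3147]), array([0.5561, 0.2082])]
```

```bash
python3 -m pendant '[{"dx":0,"dy":1,"dz":0,"ax":0,"ay":0,"az":0,"fingers":0.9},{"dx":0,"dy":1,"dz":0,"ax":0,"ay":0,"az":0,"fingers":0.9},{"dx":0,"dy":1,"dz":0,"ax":0,"ay":0,"az":0,"fingers":0.9},{"dx":0,"dy":1,"dz":0,"ax":0,"ay":0,"az":0,"fingers":0.9},{"dx":0,"dy":1,"dz":0,"ax":0,"ay":0,"az":0,"fingers":0.9},{"dx":0,"dy":1,"dz":0,"ax":0,"ay":0,"az":0,"fingers":0.9},{"dx":0,"dy":1,"dz":0,"ax":0,"ay":0,"az":0,"fingers":0.9},{"dx":0,"dy":1,"dz":0,"ax":0,"ay":0,"az":0,"fingers":0.9},{"dx":0,"dy":1,"dz":0,"ax":0,"ay":0,"az":0,"fingers":0.9},{"dx":0,"dy":1,"dz":0,"ax":0,"ay":0,"az":0,"fingers":0.9},{"dx":0,"dy":1,"dz":-0.6,"ax":0,"ay":0,"az":0,"fingers":0.9},{"dx":0,"dy":1,"dz":-0.6,"ax":0,"ay":0,"az":0,"fingers":0.9},{"dx":0,"dy":1,"dz":-0.6,"ax":0,"ay":0,"az":0,"fingers":0.9},{"dx":0,"dy":1,"dz":-0.6,"ax":0,"ay":0,"az":0,"fingers":0.9},{"dx":0,"dy":1,"dz":-0.6,"ax":0,"ay":0,"az":0,"fingers":0.9},{"dx":0,"dy":1,"dz":-0.6,"ax":0,"ay":0,"az":0,"fingers":0.9},{"dx":0,"dy":1,"dz":-0.6,"ax":0,"ay":0,"az":0,"fingers":0.9},{"dx":0,"dy":1,"dz":-0.6,"ax":0,"ay":0,"az":0,"fingers":0.9},{"dx":0,"dy":1,"dz":-0.6,"ax":0,"ay":0,"az":0,"fingers":0.9},{"dx":-0.1,"dy":1,"dz":-0.7,"ax":0,"ay":0,"az":0,"fingers":0.9}]'
python3 -m pendant '[{"dx":0,"dy":0.6,"dz":0,"ax":0,"ay":0,"az":0,"fingers":0.9},{"dx":0,"dy":0.6,"dz":0,"ax":0,"ay":0,"az":0,"fingers":0.9},{"dx":0,"dy":0,"dz":0,"ax":0,"ay":0,"az":0,"fingers":0.9}]'
python3 see.py
```

```text
time: 33.42
tcp_pos: [0.5586, 0.1852, 0.1662]
tcp_rot: [0.653, 0.757, 0.0, 0.0]
ft_force: [0.0, 0.7, 0.4]
width: 0.0771
grip_force: 0.0
time: 33.8
tcp_pos: [0.5587, 0.2086, 0.1675]
tcp_rot: [0.653, 0.757, 0.001, 0.001]
ft_force: [-0.3, -0.2, 0.3]
width: 0.0768
grip_force: 0.0
[0.5587 0.208  0.1675]
[0.5604 0.3138] 0.02273484246572551 [0.0656 0.0652] 5165 units [0.083  5.2883]
[0.5575 0.2083] 0.022606090024815548 [0.0646 0.0653] 3509 units [-0.0598  0.0125]
```

```bash
python3 -m pendant '[{"dx":-0.05,"dy":0,"dz":-0.9,"ax":0,"ay":0,"az":0,"fingers":0.9},{"dx":0,"dy":0,"dz":-0.9,"ax":0,"ay":0,"az":0,"fingers":0.9},{"dx":0,"dy":0,"dz":-0.9,"ax":0,"ay":0,"az":0,"fingers":0.9},{"dx":0,"dy":0,"dz":-0.9,"ax":0,"ay":0,"az":0,"fingers":0.9},{"dx":0,"dy":0,"dz":-0.8,"ax":0,"ay":0,"az":0,"fingers":0.9},{"dx":0,"dy":0,"dz":0,"ax":0,"ay":0,"az":0,"fingers":0.5},{"dx":0,"dy":0,"dz":0,"ax":0,"ay":0,"az":0,"fingers":0.5},{"dx":0,"dy":0,"dz":0,"ax":0,"ay":0,"az":0,"fingers":0.5},{"dx":0,"dy":0,"dz":0,"ax":0,"ay":0,"az":0,"fingers":0.5},{"dx":0,"dy":0,"dz":0.8,"ax":0,"ay":0,"az":0,"fingers":0.5},{"dx":0,"dy":0,"dz":1,"ax":0,"ay":0,"az":0,"fingers":0.5},{"dx":0,"dy":0,"dz":1,"ax":0,"ay":0,"az":0,"fingers":0.5},{"dx":0,"dy":-1,"dz":1,"ax":0,"ay":0,"az":0,"fingers":0.5},{"dx":0,"dy":-1,"dz":1,"ax":0,"ay":0,"az":0,"fingers":0.5},{"dx":0,"dy":-1,"dz":1,"ax":0,"ay":0,"az":0,"fingers":0.5},{"dx":0,"dy":-1,"dz":1,"ax":0,"ay":0,"az":0,"fingers":0.5},{"dx":0,"dy":-1,"dz":1,"ax":0,"ay":0,"az":0,"fingers":0.5},{"dx":0,"dy":-1,"dz":1,"ax":0,"ay":0,"az":0,"fingers":0.5},{"dx":0,"dy":-1,"dz":0.8,"ax":0,"ay":0,"az":0,"fingers":0.5}]'
```

```text
time: 36.22
tcp_pos: [0.5574, 0.0663, 0.2724]
tcp_rot: [0.654, 0.757, 0.0, 0.0]
ft_force: [1.3, -0.3, -0.7]
width: 0.0653
grip_force: 33.4
```

```bash
python3 -m pendant '[{"dx":0.1,"dy":-0.95,"dz":0,"ax":0,"ay":0,"az":0,"fingers":0.5},{"dx":0,"dy":-0.95,"dz":0,"ax":0,"ay":0,"az":0,"fingers":0.5},{"dx":0,"dy":-0.95,"dz":0,"ax":0,"ay":0,"az":0,"fingers":0.5},{"dx":0,"dy":-0.95,"dz":0,"ax":0,"ay":0,"az":0,"fingers":0.5},{"dx":0,"dy":-0.95,"dz":0,"ax":0,"ay":0,"az":0,"fingers":0.5},{"dx":0,"dy":-0.95,"dz":0,"ax":0,"ay":0,"az":0,"fingers":0.5},{"dx":0,"dy":-0.95,"dz":0,"ax":0,"ay":0,"az":0,"fingers":0.5},{"dx":0,"dy":-0.95,"dz":0,"ax":0,"ay":0,"az":0,"fingers":0.5},{"dx":0,"dy":-0.95,"dz":0,"ax":0,"ay":0,"az":0,"fingers":0.5},{"dx":0,"dy":-0.95,"dz":0,"ax":0,"ay":0,"az":0,"fingers":0.5},{"dx":0,"dy":-0.95,"dz":0,"ax":0,"ay":0,"az":0,"fingers":0.5},{"dx":0,"dy":-0.95,"dz":0,"ax":0,"ay":0,"az":0,"fingers":0.5},{"dx":0,"dy":-0.95,"dz":0,"ax":0,"ay":0,"az":0,"fingers":0.5},{"dx":0,"dy":-0.95,"dz":0,"ax":0,"ay":0,"az":0,"fingers":0.5},{"dx":0,"dy":-0.95,"dz":0,"ax":0,"ay":0,"az":0,"fingers":0.5},{"dx":0,"dy":0,"dz":0,"ax":0,"ay":0,"az":0,"fingers":0.5}]'
python3 held.py
```

```text
time: 38.22
tcp_pos: [0.5595, -0.2189, 0.2709]
tcp_rot: [0.654, 0.756, 0.0, 0.0]
ft_force: [1.0, 0.4, -0.0]
width: 0.0652
grip_force: 33.4
[ 0.5593 -0.2178  0.2708]
[ 0.5586 -0.2184] 0.21648610332494606 [0.0777 0.0664] 11034 centre-post units [0.0427 0.0677]
```

```bash
python3 -m pendant '[{"dx":0.04,"dy":0.05,"dz":-0.9,"ax":0,"ay":0,"az":0,"fingers":0.5},{"dx":0,"dy":0,"dz":-0.9,"ax":0,"ay":0,"az":0,"fingers":0.5},{"dx":0,"dy":0,"dz":-0.9,"ax":0,"ay":0,"az":0,"fingers":0.5},{"dx":0,"dy":0,"dz":-0.8,"ax":0,"ay":0,"az":0,"fingers":0.5},{"dx":0,"dy":0,"dz":-0.6,"ax":0,"ay":0,"az":0,"fingers":0.5},{"dx":0,"dy":0,"dz":-0.5,"ax":0,"ay":0,"az":0,"fingers":0.5},{"dx":0,"dy":0,"dz":-0.5,"ax":0,"ay":0,"az":0,"fingers":0.5},{"dx":0,"dy":0,"dz":0,"ax":0,"ay":0,"az":0,"fingers":0.5}]'
python3 -m pendant '[{"dx":0,"dy":0,"dz":0,"ax":0,"ay":0,"az":0,"fingers":0.95},{"dx":0,"dy":0,"dz":0,"ax":0,"ay":0,"az":0,"fingers":0.95},{"dx":0,"dy":0,"dz":0,"ax":0,"ay":0,"az":0,"fingers":0.95},{"dx":0,"dy":0,"dz":0,"ax":0,"ay":0,"az":0,"fingers":0.95},{"dx":0,"dy":0,"dz":1,"ax":0,"ay":0,"az":0,"fingers":0.95},{"dx":0,"dy":0,"dz":1,"ax":0,"ay":0,"az":0,"fingers":0.95},{"dx":0,"dy":0,"dz":1,"ax":0,"ay":0,"az":0,"fingers":0.95},{"dx":0,"dy":0,"dz":1,"ax":0,"ay":0,"az":0,"fingers":0.95},{"dx":0,"dy":0,"dz":1,"ax":0,"ay":0,"az":0,"fingers":0.95},{"dx":0,"dy":0,"dz":1,"ax":0,"ay":0,"az":0,"fingers":0.95}]'
python3 chk.py
```

```text
time: 39.28
tcp_pos: [0.5598, -0.216, 0.1681]
tcp_rot: [0.653, 0.757, -0.0, -0.001]
ft_force: [-0.2, -0.1, -0.5]
width: 0.065
grip_force: 33.4
time: 40.52
tcp_pos: [0.56, -0.2161, 0.2896]
tcp_rot: [0.653, 0.757, -0.0, -0.0]
ft_force: [-0.7, 0.2, -0.8]
width: 0.0815
grip_force: 0.0
[ 0.56   -0.2161  0.2896]
stack [(array([ 0.5616, -0.2176]), np.float64(0.06663342597629279), array([0.0684, 0.0626]))]
tray [array([0.5591, 0.3144])]
```

```bash
python3 -m pendant '[{"dx":0,"dy":1,"dz":0,"ax":0,"ay":0,"az":0,"fingers":0.9},{"dx":0,"dy":1,"dz":0,"ax":0,"ay":0,"az":0,"fingers":0.9},{"dx":0,"dy":1,"dz":0,"ax":0,"ay":0,"az":0,"fingers":0.9},{"dx":0,"dy":1,"dz":0,"ax":0,"ay":0,"az":0,"fingers":0.9},{"dx":0,"dy":1,"dz":0,"ax":0,"ay":0,"az":0,"fingers":0.9},{"dx":0,"dy":1,"dz":0,"ax":0,"ay":0,"az":0,"fingers":0.9},{"dx":0,"dy":1,"dz":0,"ax":0,"ay":0,"az":0,"fingers":0.9},{"dx":0,"dy":1,"dz":0,"ax":0,"ay":0,"az":0,"fingers":0.9},{"dx":0,"dy":1,"dz":0,"ax":0,"ay":0,"az":0,"fingers":0.9},{"dx":0,"dy":1,"dz":0,"ax":0,"ay":0,"az":0,"fingers":0.9},{"dx":0,"dy":1,"dz":0,"ax":0,"ay":0,"az":0,"fingers":0.9},{"dx":0,"dy":1,"dz":0,"ax":0,"ay":0,"az":0,"fingers":0.9},{"dx":0,"dy":1,"dz":0,"ax":0,"ay":0,"az":0,"fingers":0.9},{"dx":0,"dy":1,"dz":0,"ax":0,"ay":0,"az":0,"fingers":0.9},{"dx":0,"dy":1,"dz":0,"ax":0,"ay":0,"az":0,"fingers":0.9},{"dx":0,"dy":1,"dz":0,"ax":0,"ay":0,"az":0,"fingers":0.9},{"dx":0,"dy":1,"dz":0,"ax":0,"ay":0,"az":0,"fingers":0.9},{"dx":0,"dy":1,"dz":0,"ax":0,"ay":0,"az":0,"fingers":0.9},{"dx":0,"dy":1,"dz":-0.6,"ax":0,"ay":0,"az":0,"fingers":0.9},{"dx":0,"dy":1,"dz":-0.6,"ax":0,"ay":0,"az":0,"fingers":0.9}]'
python3 -m pendant '[{"dx":0,"dy":0.93,"dz":-0.7,"ax":0,"ay":0,"az":0,"fingers":0.9},{"dx":0,"dy":0.93,"dz":-0.7,"ax":0,"ay":0,"az":0,"fingers":0.9},{"dx":0,"dy":0.93,"dz":-0.7,"ax":0,"ay":0,"az":0,"fingers":0.9},{"dx":0,"dy":0.93,"dz":-0.7,"ax":0,"ay":0,"az":0,"fingers":0.9},{"dx":0,"dy":0.93,"dz":-0.7,"ax":0,"ay":0,"az":0,"fingers":0.9},{"dx":0,"dy":0.93,"dz":-0.7,"ax":0,"ay":0,"az":0,"fingers":0.9},{"dx":0,"dy":0.93,"dz":-0.7,"ax":0,"ay":0,"az":0,"fingers":0.9},{"dx":0,"dy":0,"dz":0,"ax":0,"ay":0,"az":0,"fingers":0.9}]'
python3 see.py
```

```text
time: 43.12
tcp_pos: [0.5599, 0.1851, 0.2639]
tcp_rot: [0.653, 0.757, -0.0, -0.0]
ft_force: [-0.0, 0.3, -0.7]
width: 0.0767
grip_force: 0.0
time: 44.12
tcp_pos: [0.5593, 0.3153, 0.1653]
tcp_rot: [0.653, 0.758, -0.001, -0.001]
ft_force: [0.2, 0.8, -0.1]
width: 0.077
grip_force: 0.0
[0.5597 0.3146 0.1661]
[0.5605 0.3147] 0.022593703732489586 [0.0652 0.0657] 3588 units [0.0372 0.0051]
```

```bash
python3 - <<'E'
from h import *
np.set_printoptions(precision=3,suppress=True)
c=cam('wrist','w8.png')
# height profile along closing line left (-x) of bangle, and ahead
for ang in (188,53,233,323,143):
    a=np.radians(ang);o=[]
    for r in (.04,.045,.05,.055,.06,.065,.07):
        X=np.array([.5605+r*np.cos(a),.3147+r*np.sin(a),.008]);p=proj(c,X)
        o.append(round(float(deproj(c,p)[2])*1000) if 0<=p[0]<559 and 0<=p[1]<419 else None)
    print(ang,o)
E
```

```text
188 [6, 7, 7, 9, 13, 13, 2]
53 [7, 7, 7, 6, 6, 12, 13]
233 [6, 7, 7, 7, 6, 7, 7]
323 [7, 6, 7, 7, 7, 7, 6]
143 [6, 6, 7, 7, 5, 14, 12]
```

```bash
python3 -m pendant '[{"dx":0.04,"dy":0,"dz":-0.9,"ax":0,"ay":0,"az":0,"fingers":0.88},{"dx":0,"dy":0,"dz":-0.9,"ax":0,"ay":0,"az":0,"fingers":0.88},{"dx":0,"dy":0,"dz":-0.9,"ax":0,"ay":0,"az":0,"fingers":0.88},{"dx":0,"dy":0,"dz":-0.9,"ax":0,"ay":0,"az":0,"fingers":0.88},{"dx":0,"dy":0,"dz":-0.7,"ax":0,"ay":0,"az":0,"fingers":0.88},{"dx":0,"dy":0,"dz":0,"ax":0,"ay":0,"az":0,"fingers":0.5},{"dx":0,"dy":0,"dz":0,"ax":0,"ay":0,"az":0,"fingers":0.5},{"dx":0,"dy":0,"dz":0,"ax":0,"ay":0,"az":0,"fingers":0.5},{"dx":0,"dy":0,"dz":0,"ax":0,"ay":0,"az":0,"fingers":0.5},{"dx":0,"dy":0,"dz":0.7,"ax":0,"ay":0,"az":0,"fingers":0.5},{"dx":0,"dy":0,"dz":1,"ax":0,"ay":0,"az":0,"fingers":0.5},{"dx":0,"dy":0,"dz":1,"ax":0,"ay":0,"az":0,"fingers":0.5},{"dx":0,"dy":-1,"dz":1,"ax":0,"ay":0,"az":0,"fingers":0.5},{"dx":0,"dy":-1,"dz":1,"ax":0,"ay":0,"az":0,"fingers":0.5},{"dx":0,"dy":-1,"dz":1,"ax":0,"ay":0,"az":0,"fingers":0.5},{"dx":0,"dy":-1,"dz":1,"ax":0,"ay":0,"az":0,"fingers":0.5},{"dx":0,"dy":-1,"dz":1,"ax":0,"ay":0,"az":0,"fingers":0.5},{"dx":0,"dy":-1,"dz":1,"ax":0,"ay":0,"az":0,"fingers":0.5},{"dx":0,"dy":-1,"dz":0.8,"ax":0,"ay":0,"az":0,"fingers":0.5},{"dx":0,"dy":-1,"dz":0,"ax":0,"ay":0,"az":0,"fingers":0.5}]'
```

```text
time: 46.72
tcp_pos: [0.5617, 0.1527, 0.2725]
tcp_rot: [0.653, 0.757, 0.001, 0.001]
ft_force: [-0.0, -0.2, -0.8]
width: 0.0636
grip_force: 33.1
```

```bash
python3 -m pendant '[{"dx":-0.05,"dy":-0.98,"dz":0,"ax":0,"ay":0,"az":0,"fingers":0.5},{"dx":0,"dy":-0.98,"dz":0,"ax":0,"ay":0,"az":0,"fingers":0.5},{"dx":0,"dy":-0.98,"dz":0,"ax":0,"ay":0,"az":0,"fingers":0.5},{"dx":0,"dy":-0.98,"dz":0,"ax":0,"ay":0,"az":0,"fingers":0.5},{"dx":0,"dy":-0.98,"dz":0,"ax":0,"ay":0,"az":0,"fingers":0.5},{"dx":0,"dy":-0.98,"dz":0,"ax":0,"ay":0,"az":0,"fingers":0.5},{"dx":0,"dy":-0.98,"dz":0,"ax":0,"ay":0,"az":0,"fingers":0.5},{"dx":0,"dy":-0.98,"dz":0,"ax":0,"ay":0,"az":0,"fingers":0.5},{"dx":0,"dy":-0.98,"dz":0,"ax":0,"ay":0,"az":0,"fingers":0.5},{"dx":0,"dy":-0.98,"dz":0,"ax":0,"ay":0,"az":0,"fingers":0.5},{"dx":0,"dy":-0.98,"dz":0,"ax":0,"ay":0,"az":0,"fingers":0.5},{"dx":0,"dy":-0.98,"dz":0,"ax":0,"ay":0,"az":0,"fingers":0.5},{"dx":0,"dy":-0.98,"dz":0,"ax":0,"ay":0,"az":0,"fingers":0.5},{"dx":0,"dy":-0.98,"dz":0,"ax":0,"ay":0,"az":0,"fingers":0.5},{"dx":0,"dy":-0.98,"dz":0,"ax":0,"ay":0,"az":0,"fingers":0.5},{"dx":0,"dy":-0.98,"dz":0,"ax":0,"ay":0,"az":0,"fingers":0.5},{"dx":0,"dy":-0.98,"dz":0,"ax":0,"ay":0,"az":0,"fingers":0.5},{"dx":0,"dy":-0.98,"dz":0,"ax":0,"ay":0,"az":0,"fingers":0.5},{"dx":0,"dy":-0.98,"dz":0,"ax":0,"ay":0,"az":0,"fingers":0.5},{"dx":0,"dy":0,"dz":0,"ax":0,"ay":0,"az":0,"fingers":0.5}]'
python3 held.py
```

```text
time: 49.22
tcp_pos: [0.5601, -0.2202, 0.2709]
tcp_rot: [0.654, 0.756, 0.0, 0.0]
ft_force: [-0.7, -0.5, -0.1]
width: 0.0637
grip_force: 33.1
[ 0.5599 -0.219   0.2708]
[ 0.5592 -0.2193] 0.2146875145135244 [0.0735 0.0655] 10707 centre-post units [0.0147 0.1155]
```

```bash
python3 -m pendant '[{"dx":0.02,"dy":0.11,"dz":-0.9,"ax":0,"ay":0,"az":0,"fingers":0.5},{"dx":0,"dy":0,"dz":-0.9,"ax":0,"ay":0,"az":0,"fingers":0.5},{"dx":0,"dy":0,"dz":-0.9,"ax":0,"ay":0,"az":0,"fingers":0.5},{"dx":0,"dy":0,"dz":-0.8,"ax":0,"ay":0,"az":0,"fingers":0.5},{"dx":0,"dy":0,"dz":-0.6,"ax":0,"ay":0,"az":0,"fingers":0.5},{"dx":0,"dy":0,"dz":-0.5,"ax":0,"ay":0,"az":0,"fingers":0.5},{"dx":0,"dy":0,"dz":-0.4,"ax":0,"ay":0,"az":0,"fingers":0.5},{"dx":0,"dy":0,"dz":0,"ax":0,"ay":0,"az":0,"fingers":0.5}]'
python3 -m pendant '[{"dx":0,"dy":0,"dz":0,"ax":0,"ay":0,"az":0,"fingers":0.95},{"dx":0,"dy":0,"dz":0,"ax":0,"ay":0,"az":0,"fingers":0.95},{"dx":0,"dy":0,"dz":0,"ax":0,"ay":0,"az":0,"fingers":0.95},{"dx":0,"dy":0,"dz":0,"ax":0,"ay":0,"az":0,"fingers":0.95},{"dx":0,"dy":0,"dz":1,"ax":0,"ay":0,"az":0,"fingers":0.95},{"dx":0,"dy":0,"dz":1,"ax":0,"ay":0,"az":0,"fingers":0.95},{"dx":0,"dy":0,"dz":1,"ax":0,"ay":0,"az":0,"fingers":0.95},{"dx":0,"dy":0,"dz":1,"ax":0,"ay":0,"az":0,"fingers":0.95},{"dx":0,"dy":0,"dz":1,"ax":0,"ay":0,"az":0,"fingers":0.95},{"dx":0,"dy":0,"dz":1,"ax":0,"ay":0,"az":0,"fingers":0.95}]'
python3 chk.py; python3 - <<'E'
from w import *
look(['bolt_knob','hinge'],H)
E
```

```text
time: 50.28
tcp_pos: [0.5602, -0.2161, 0.1704]
tcp_rot: [0.653, 0.757, -0.0, -0.001]
ft_force: [-0.3, -0.1, -0.1]
width: 0.0639
grip_force: 33.1
time: 51.52
tcp_pos: [0.5602, -0.2161, 0.2916]
tcp_rot: [0.653, 0.757, -0.0, -0.0]
ft_force: [0.0, -0.7, -0.4]
width: 0.0811
grip_force: 0.0
[ 0.5602 -0.2161  0.2916]
stack [(array([ 0.5617, -0.2163]), np.float64(0.08261884545162113), array([0.0662, 0.0656]))]
tray []
bolt_knob 0.75 [272.9 210.8] atz [ 0.5558 -0.2041  0.154 ] depth [ 0.5573 -0.218   0.1103]
bolt_knob 0.67 [ 68.7 120.9] atz [ 0.4267 -0.1659  0.154 ] depth [ 0.4337 -0.1642  0.166 ]
hinge 0.92 [278.7  98.2] atz [ 0.5494 -0.1342  0.1205] depth [ 0.5492 -0.1348  0.1645]
```

```bash
python3 -m pendant '[{"dx":-0.48,"dy":0.175,"dz":0,"ax":0,"ay":0,"az":-0.6,"fingers":1},{"dx":-0.48,"dy":0.175,"dz":0,"ax":0,"ay":0,"az":-0.6,"fingers":1},{"dx":-0.48,"dy":0.175,"dz":0,"ax":0,"ay":0,"az":-0.6,"fingers":1},{"dx":-0.48,"dy":0.175,"dz":0,"ax":0,"ay":0,"az":-0.6,"fingers":1},{"dx":-0.48,"dy":0.175,"dz":0,"ax":0,"ay":0,"az":-0.6,"fingers":1},{"dx":-0.48,"dy":0.175,"dz":0,"ax":0,"ay":0,"az":-0.6,"fingers":1},{"dx":-0.48,"dy":0.175,"dz":0,"ax":0,"ay":0,"az":-0.6,"fingers":1},{"dx":-0.48,"dy":0.175,"dz":0,"ax":0,"ay":0,"az":-0.6,"fingers":1},{"dx":-0.48,"dy":0.175,"dz":0,"ax":0,"ay":0,"az":-0.6,"fingers":1},{"dx":-0.48,"dy":0.175,"dz":0,"ax":0,"ay":0,"az":-0.6,"fingers":1},{"dx":-0.48,"dy":0.175,"dz":0,"ax":0,"ay":0,"az":-0.6,"fingers":1},{"dx":-0.48,"dy":0.175,"dz":0,"ax":0,"ay":0,"az":-0.6,"fingers":1},{"dx":-0.48,"dy":0.175,"dz":0,"ax":0,"ay":0,"az":-0.6,"fingers":1},{"dx":-0.42,"dy":0.175,"dz":0,"ax":0,"ay":0,"az":-0.5,"fingers":1},{"dx":0,"dy":0,"dz":0,"ax":0,"ay":0,"az":0,"fingers":1},{"dx":0,"dy":0,"dz":0,"ax":0,"ay":0,"az":0,"fingers":1}]'
python3 - <<'E'
from w import *
c=look(['bolt_knob','hinge','post_top'],H,'w9.png')
d=c['depth'];pts=[]
for v in range(0,420,2):
  for u in range(100,460,2):
    if d[v,u]>0.05:
      X=deproj(c,(u,v))
      if .168<X[2]<.178 and abs(X[0]-.427)<.03 and abs(X[1]+.167)<.03: pts.append(X)
pts=np.array(pts);print(len(pts),pts.min(0),pts.max(0),pts.mean(0));print(get_state()['tcp_pos'],get_state()['qpos'])
E
```

```text
time: 53.78
tcp_pos: [0.4273, -0.1673, 0.2905]
tcp_rot: [0.991, 0.135, -0.0, -0.0]
ft_force: [-0.8, 0.4, -0.4]
width: 0.0854
grip_force: 0.0
bolt_knob 0.61 [279.7 233.2] atz [ 0.4261 -0.1687  0.154 ] depth [ 0.4327 -0.1668  0.1716]
hinge 0.91 [278.6  27.6] atz [ 0.5485 -0.134   0.1205] depth [ 0.5404 -0.1362  0.164 ]
post_top 0.63 [400.5  49.1] atz [ 0.5601 -0.2164  0.11  ] depth [ 0.5598 -0.2161  0.111 ]
96 [ 0.4208 -0.1728  0.1684] [ 0.4334 -0.1597  0.1735] [ 0.4277 -0.1661  0.1719]
[ 0.4275 -0.1673  0.2908] [-0.6173  0.3253  1.8499 -0.      0.9664  0.6839]
```

View pics/w9.png

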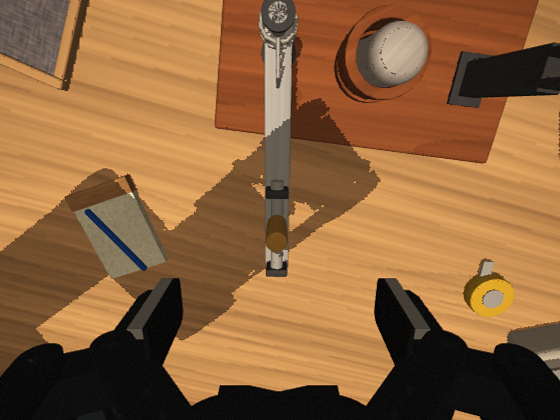

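The arm hangs open with the knob at (277,232), centred between the fingers, and the stack lies flat round the post at (385,55). I'll grip the knob.

```bash
python3 -m pendant '[{"dx":0,"dy":0,"dz":-0.76,"ax":0,"ay":0,"az":0,"fingers":1},{"dx":0,"dy":0,"dz":-0.76,"ax":0,"ay":0,"az":0,"fingers":1},{"dx":0,"dy":0,"dz":-0.76,"ax":0,"ay":0,"az":0,"fingers":1},{"dx":0,"dy":0,"dz":-0.76,"ax":0,"ay":0,"az":0,"fingers":1},{"dx":0,"dy":0,"dz":-0.76,"ax":0,"ay":0,"az":0,"fingers":1},{"dx":0,"dy":0,"dz":0,"ax":0,"ay":0,"az":0,"fingers":0},{"dx":0,"dy":0,"dz":0,"ax":0,"ay":0,"az":0,"fingers":0},{"dx":0,"dy":0,"dz":0,"ax":0,"ay":0,"az":0,"fingers":0},{"dx":0,"dy":0,"dz":0,"ax":0,"ay":0,"az":0,"fingers":0},{"dx":0,"dy":0,"dz":0,"ax":0,"ay":0,"az":0,"fingers":0},{"dx":0,"dy":0,"dz":0,"ax":0,"ay":0,"az":0,"fingers":0},{"dx":0,"dy":0,"dz":0,"ax":0,"ay":0,"az":0,"fingers":0},{"dx":0,"dy":0,"dz":0,"ax":0,"ay":0,"az":0,"fingers":0}]' 50
python3 - <<'E'
import numpy as np
from h import get_state
np.set_printoptions(precision=2,suppress=True)
h=np.array([.5475,-.135]);p=get_state()['tcp_pos'][:2];v=p-h;r=np.linalg.norm(v);a0=np.arctan2(v[1],v[0]);print(p,r,np.degrees(a0))
N=20;tot=np.radians(-81.87)-(a0 if a0<0 else a0-2*np.pi)
print(np.degrees(tot),np.degrees(tot)/N/10)
rr=np.linspace(r,.125,N+1)
P=[h+rr[i]*np.array([np.cos(a0+tot*i/N),np.sin(a0+tot*i/N)]) for i in range(N+1)]
print(np.diff(P,axis=0)/.02)
E
```

```text
time: 55.6
tcp_pos: [0.4272, -0.167, 0.2154]
tcp_rot: [0.991, 0.134, 0.0, -0.0]
ft_force: [-0.5, 2.4, 5.7]
width: 0.0123
grip_force: 48.7
[ 0.43 -0.17] 0.12446212885883289 -165.12309897030875
83.25309897030874 0.4162654948515437
[[ 0.13 -0.43]
 [ 0.16 -0.42]
 [ 0.19 -0.41]
 [ 0.22 -0.39]
 [ 0.25 -0.38]
 [ 0.28 -0.36]
 [ 0.3  -0.34]
 [ 0.33 -0.31]
 [ 0.35 -0.29]
 [ 0.37 -0.26]
 [ 0.39 -0.24]
 [ 0.4  -0.21]
 [ 0.42 -0.18]
 [ 0.43 -0.15]
 [ 0.44 -0.12]
 [ 0.45 -0.08]
 [ 0.45 -0.05]
 [ 0.45 -0.02]
 [ 0.45  0.01]
 [ 0.45  0.05]]
```

```bash
python3 -m pendant '[{"dx":0.13,"dy":-0.43,"dz":0,"ax":0,"ay":0,"az":0.416,"fingers":0},{"dx":0.16,"dy":-0.42,"dz":0,"ax":0,"ay":0,"az":0.416,"fingers":0},{"dx":0.19,"dy":-0.41,"dz":0,"ax":0,"ay":0,"az":0.416,"fingers":0},{"dx":0.22,"dy":-0.39,"dz":0,"ax":0,"ay":0,"az":0.416,"fingers":0},{"dx":0.25,"dy":-0.38,"dz":0,"ax":0,"ay":0,"az":0.416,"fingers":0},{"dx":0.28,"dy":-0.36,"dz":0,"ax":0,"ay":0,"az":0.416,"fingers":0},{"dx":0.3,"dy":-0.34,"dz":0,"ax":0,"ay":0,"az":0.416,"fingers":0},{"dx":0.33,"dy":-0.31,"dz":0,"ax":0,"ay":0,"az":0.416,"fingers":0},{"dx":0.35,"dy":-0.29,"dz":0,"ax":0,"ay":0,"az":0.416,"fingers":0},{"dx":0.37,"dy":-0.26,"dz":0,"ax":0,"ay":0,"az":0.416,"fingers":0}]'
python3 -m pendant '[{"dx":0.39,"dy":-0.24,"dz":0,"ax":0,"ay":0,"az":0.416,"fingers":0},{"dx":0.4,"dy":-0.21,"dz":0,"ax":0,"ay":0,"az":0.416,"fingers":0},{"dx":0.42,"dy":-0.18,"dz":0,"ax":0,"ay":0,"az":0.416,"fingers":0},{"dx":0.43,"dy":-0.15,"dz":0,"ax":0,"ay":0,"az":0.416,"fingers":0},{"dx":0.44,"dy":-0.12,"dz":0,"ax":0,"ay":0,"az":0.416,"fingers":0},{"dx":0.45,"dy":-0.08,"dz":0,"ax":0,"ay":0,"az":0.416,"fingers":0},{"dx":0.45,"dy":-0.05,"dz":0,"ax":0,"ay":0,"az":0.416,"fingers":0},{"dx":0.45,"dy":-0.02,"dz":0,"ax":0,"ay":0,"az":0.416,"fingers":0},{"dx":0.45,"dy":0.01,"dz":0,"ax":0,"ay":0,"az":0.416,"fingers":0},{"dx":0.45,"dy":0.05,"dz":0,"ax":0,"ay":0,"az":0.416,"fingers":0},{"dx":0,"dy":0,"dz":0,"ax":0,"ay":0,"az":0,"fingers":0},{"dx":0,"dy":0,"dz":0,"ax":0,"ay":0,"az":0,"fingers":0}]'
```

```text
time: 56.85
tcp_pos: [0.4779, -0.2383, 0.2153]
tcp_rot: [0.878, 0.478, -0.001, -0.001]
ft_force: [-3.8, 3.5, 7.5]
width: 0.0126
grip_force: 49.0
time: 58.35
tcp_pos: [0.5642, -0.2588, 0.2154]
tcp_rot: [0.652, 0.758, -0.001, -0.001]
ft_force: [-4.0, 0.7, 6.2]
width: 0.0126
grip_force: 48.9
```

```bash
python3 -m pendant '[{"dx":0.06,"dy":0,"dz":0,"ax":0,"ay":0,"az":0,"fingers":0},{"dx":0,"dy":0,"dz":0,"ax":0,"ay":0,"az":0,"fingers":0},{"dx":0,"dy":0,"dz":0,"ax":0,"ay":0,"az":0,"fingers":0}]'
python3 - <<'E'
from w import *
c=look(['fork','hinge','bolt_knob'],H,'w10.png'); cv2.imwrite('pics/w10c.png',cv2.resize(c['image'][60:330,180:380,::-1],None,fx=2.2,fy=2.2))
E
```

```text
time: 58.72
tcp_pos: [0.5651, -0.2588, 0.2154]
tcp_rot: [0.652, 0.758, -0.001, -0.002]
ft_force: [-4.7, 0.3, 6.2]
width: 0.0125
grip_force: 48.9
fork 0.85 [276.1 359.7] atz [ 0.5712 -0.3146  0.132 ] depth [ 0.5721 -0.3215  0.1241]
bolt_knob 0.86 [279.4 294.1] atz [ 0.5646 -0.2595  0.154 ] depth [ 0.5634 -0.2518  0.1668]
```

View pics/w10c.png

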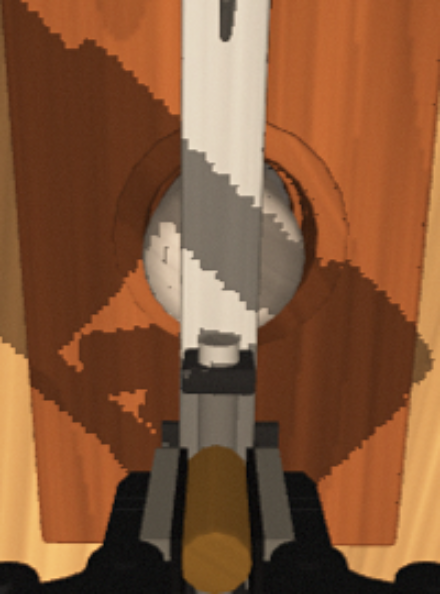

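The fork sits under the fingers, with the knob held at (216,520) in the crop and the arm lying over the post. I'll push gently to find the stop.

```bash
python3 -m pendant '[{"dx":0.06,"dy":0,"dz":0,"ax":0,"ay":0,"az":0,"fingers":0},{"dx":0,"dy":0,"dz":0,"ax":0,"ay":0,"az":0,"fingers":0},{"dx":0,"dy":0,"dz":0,"ax":0,"ay":0,"az":0,"fingers":0}]'
python3 -m pendant '[{"dx":0.05,"dy":0,"dz":0,"ax":0,"ay":0,"az":0,"fingers":0},{"dx":0,"dy":0,"dz":0,"ax":0,"ay":0,"az":0,"fingers":0},{"dx":0,"dy":0,"dz":0,"ax":0,"ay":0,"az":0,"fingers":0}]'
```

```text
time: 59.3
tcp_pos: [0.5661, -0.2587, 0.2154]
tcp_rot: [0.652, 0.758, -0.001, -0.002]
ft_force: [-5.5, 0.3, 6.6]
width: 0.0123
grip_force: 49.0
time: 59.68
tcp_pos: [0.5666, -0.2587, 0.2154]
tcp_rot: [0.652, 0.758, -0.001, -0.002]
ft_force: [-6.6, 0.7, 7.3]
width: 0.0126
grip_force: 49.1
```

```bash
python3 -m pendant '[{"dx":0.02,"dy":-0.15,"dz":0,"ax":0,"ay":0,"az":0,"fingers":0},{"dx":0.02,"dy":-0.15,"dz":0,"ax":0,"ay":0,"az":0,"fingers":0},{"dx":0,"dy":0,"dz":0,"ax":0,"ay":0,"az":0,"fingers":0}]'
python3 -m pendant '[{"dx":0.02,"dy":-0.15,"dz":0,"ax":0,"ay":0,"az":0,"fingers":0},{"dx":0.02,"dy":-0.15,"dz":0,"ax":0,"ay":0,"az":0,"fingers":0},{"dx":0,"dy":0,"dz":0,"ax":0,"ay":0,"az":0,"fingers":0}]'
```

```text
time: 60.05
tcp_pos: [0.5675, -0.2651, 0.2154]
tcp_rot: [0.652, 0.758, -0.002, -0.002]
ft_force: [-6.6, -0.7, 7.0]
width: 0.0123
grip_force: 49.0
time: 60.42
tcp_pos: [0.5684, -0.2711, 0.2154]
tcp_rot: [0.652, 0.758, -0.002, -0.002]
ft_force: [-7.1, 0.3, 7.7]
width: 0.0125
grip_force: 49.0
```

```bash
python3 -m pendant '[{"dx":0.02,"dy":-0.15,"dz":0,"ax":0,"ay":0,"az":0,"fingers":0},{"dx":0.02,"dy":-0.15,"dz":0,"ax":0,"ay":0,"az":0,"fingers":0},{"dx":0.02,"dy":-0.15,"dz":0,"ax":0,"ay":0,"az":0,"fingers":0},{"dx":0,"dy":0,"dz":0,"ax":0,"ay":0,"az":0,"fingers":0}]'
python3 -m pendant '[{"dx":0,"dy":-0.15,"dz":0,"ax":0,"ay":0,"az":0,"fingers":0},{"dx":0,"dy":0,"dz":0,"ax":0,"ay":0,"az":0,"fingers":0}]'
```

```text
time: 60.92
tcp_pos: [0.5696, -0.2796, 0.2153]
tcp_rot: [0.652, 0.758, -0.001, -0.002]
ft_force: [-6.1, 0.6, 6.7]
width: 0.0125
grip_force: 49.1
time: 61.18
tcp_pos: [0.5692, -0.2801, 0.2152]
tcp_rot: [0.652, 0.758, 0.0, -0.004]
ft_force: [-6.0, 7.2, 9.2]
width: 0.0125
grip_force: 49.4
```

```bash
python3 -m pendant '[{"dx":0,"dy":0,"dz":0,"ax":0,"ay":0,"az":0,"fingers":0.6},{"dx":0,"dy":0,"dz":0,"ax":0,"ay":0,"az":0,"fingers":0.6},{"dx":0,"dy":0,"dz":0,"ax":0,"ay":0,"az":0,"fingers":0.6},{"dx":0,"dy":0,"dz":0,"ax":0,"ay":0,"az":0,"fingers":0.6},{"dx":0,"dy":0,"dz":0.8,"ax":0,"ay":0,"az":0,"fingers":0.6},{"dx":0,"dy":0,"dz":1,"ax":0,"ay":0,"az":0,"fingers":0.6},{"dx":0,"dy":0,"dz":1,"ax":0,"ay":0,"az":0,"fingers":0.6},{"dx":0,"dy":0,"dz":1,"ax":0,"ay":0,"az":0,"fingers":1},{"dx":0,"dy":0.5,"dz":1,"ax":0,"ay":0,"az":0,"fingers":1},{"dx":0,"dy":0.5,"dz":1,"ax":0,"ay":0,"az":0,"fingers":1},{"dx":0,"dy":0,"dz":0,"ax":0,"ay":0,"az":0,"fingers":1},{"dx":0,"dy":0,"dz":0,"ax":0,"ay":0,"az":0,"fingers":1},{"dx":0,"dy":0,"dz":0,"ax":0,"ay":0,"az":0,"fingers":1}]'
python3 - <<'E'
from w import *
c=look(['fork','hinge','bolt_knob'],H,'w11.png')
from bang import bangles
print(bangles(c,.06,.1,((.5,.62),(-.28,-.16))))
E
```

```text
time: 62.8
tcp_pos: [0.5712, -0.2628, 0.3298]
tcp_rot: [0.652, 0.758, -0.0, -0.001]
ft_force: [-0.4, -0.2, 0.1]
width: 0.0855
grip_force: 0.0
fork 0.9 [271.  260.1] atz [ 0.5713 -0.3131  0.132 ] depth [ 0.5711 -0.3111  0.1362]
hinge 0.57 [274.2  30.8] atz [ 0.5474 -0.1326  0.1205] depth [ 0.5491 -0.1409  0.1656]
bolt_knob 0.84 [272.7 233.5] atz [ 0.5683 -0.2796  0.154 ] depth [ 0.5676 -0.2725  0.1722]
[]
```

View pics/w11.png

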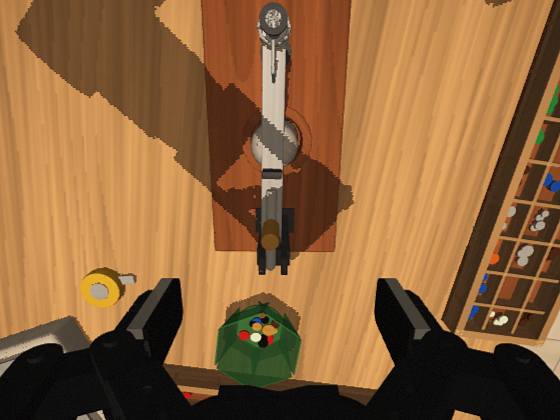

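The arm is shut with the bolt run into the fork: knob at (271,236), fork at (272,260), the same place as at the start. The push ended against a firm stop, the stack lies flat under the arm and the tray is empty.

```bash
python3 -c "
from station import bot
print(bot.hand_in())"
```

```text
the job is handed in; nothing more can be done
None
```

I handed the job in after about 63 s of robot time: all four bangles found in the tray lie flat on the post, and the arm is shut and held by the bolt, pushed home to its stop.

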